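# Re-seat a clipped chamber slide on a microscope stage plate

### The arm

A 7-joint arm with a two-finger parallel gripper is mounted at the origin on the work surface. World frame = base frame: x ahead of the robot, y to its left, z up, the work surface at z = 0. Lengths are in m, angles in rad, forces in N, time in s.
With the tool pointing down it reaches from about 0.4 to 0.875 m from the base axis. Payload 6.5 kg.
Tool frame: the origin (TCP) lies on the centre line of the jaws, within the pads' length; the fingertips stand 8 mm ahead of it and the grasp point (between the pads) lies 11 mm behind it; y points along the fingers, x is the direction in which the jaws open and shut, and the axes are right-handed (so a half turn about y gives the same grasp; the last joint's range is limited). The gripper opens to 85 mm and grips with 20 to 120 N. Pads are 22 mm wide; open, the fingers measure 114 mm over their backs; the gripper's body (76 mm by 85 mm) begins 54 mm behind the grasp point. The pads swing forward as they close: fully open they stand 13 mm farther back than shut.
Start: joints at [1.228, 0.536, -0.004, 1.538, 0.003, 1.067, -0.071], TCP at [0.178, -0.625, 0.213] pointing down, gripper open.
Joint ranges: [-2.7, 2.7], [-0.37, 2.16], [-1.27, 1.26], [0.24, 2.4], [-1.31, 4.45], [0.19, 1.91], [-2.76, 2.76]. Speed limits (rad/s): [2.39, 2.39, 3.14, 3.14, 3.14, 3.14, 3.14].

### API

Orientations are given as a rotation vector (axis times angle).
In Python, from bench import readout, optics, ctrl gives the robot as it stands. The module is installed in compiled form; this text tells all that it offers.
- The arm moves only by the tool drive_tool, never from a script. Its argument "increments" is a list of rows, each a list of 7 numbers: the shift along the tool's x, y, z in m, then the turn, a rotation vector about the tool's x, y, z in rad, then the finger opening in m, from 0 to 0.0854. In form: [[tx, ty, tz, rx, ry, rz, hand], ...]. A call has 1 to 12 rows; each row is the pose to reach, as a shift and turn from the pose commanded when the call began, along the tool's axes at that moment; what a row does not reach only later rows make up. A row lasts 1/10 s, in which the tool goes at most 50 mm and 8.59 degrees, less where a joint would pass 70% of its speed; a pose out of reach is approached as far as the arm can. A call with a gripper value outside its range is refused whole. The fingers move at their own pace and stop on an object; "grip_force" is the grip in N (left out, the last holds). Time passes only in rows, so rows that repeat a pose let the fingers close. It gives the time, the measured TCP pose, the force and the opening at its end, in the units of the state.
- readout.observe(): the state, without advancing time (a new reading comes with each control period).
- optics.snapshot(name): name is "scene" or "top" or "wrist"; returns a dict with "img" (400x640x3 uint8, red, green, blue), "fx", "fy", "cx", "cy" (pixels), "position" and "rotation" of the camera in the world. Camera axes: x right, y down, z forward; pixel columns grow to the right and rows downward; lengths in m; the calibration is good to about 2 mm. A picture is of the moment at which its call begins. There is no depth.
- ctrl.finish_job(): hands the job in, once; it reports no verdict.
Trained networks look in a picture, given as the dict that the camera call returned (one of the last four; its "shot" number tells which), for a name from the list of things; names that differ only in an ending like _2 or _b are one class to them, and where a whole thing is asked for, a point or a joint stands for the part that bears it (a point fixed in the world has none). Each returns a list of dicts, best first, with "p" (0 to 1); they miss things now and then, are a little off and sometimes report something else, mostly with a low value. They report only what shows in the picture. A call takes as long as a camera call.
- optics.look_for(picture, query): "point" ([column, row] in pixels, amid what is visible of it).
- optics.landmark_of(picture, query): "point" ([column, row] in pixels: a listed point, or the origin of a listed thing).
The state is a dict: "t": time; "joint_positions": joint angles; "joint_vel": joint speeds; "effort": joint torques, N m; "tool_pos": TCP position; "ee_rot": TCP orientation; "force": force on the tool from outside, world axes, zero at the start; "wrist_torque": the same for the moment, N m; "opening": finger opening in m.
Only numpy, scipy, OpenCV 4.12 (cv2) and the standard library are available. Lean on these libraries where they do the work, as an engineer would, in place of code of your own. Each camera call takes 0.05 s, during which the arm holds its last target.

### The job

The chamber slide on the black stage plate is clipped down short of its end stop, so its wells are not over the viewing window. Swing the spring clip well clear of the slide by its red knob (about three quarters of its travel or more), push the slide along its channel until it is fully home against the blue end stop, and only then swing the clip back so that its toe rests on the slide's yellow band. Keep the slide flat in its channel and do not disturb the other things.

Things in the scene. Friction and masses are not known exactly. Their poses are not given: they have to be found in the camera images.
- stage: Black stage plate, 160 (x) by 220 (y) mm, on four pillars, fixed; flat top 60 mm above the bench. Origin on the bench under its centre, z up. The slide channel runs along y, centre line at x = +45 mm, between two aluminium rails 2.4 mm high (y -75 to +50), 39 mm apart. The blue stop closes its +y end. A round 28 mm viewing window lies at x = 45, y = 24 mm.
- slide: Loose chamber slide, about 60 g: white base 36 (x) by 90 (y) by 5 mm. Origin at the underside's centre; y along it, towards the stop. A clear well block with pale orange contents stands on its +y half, 30 mm wide, y +1 to +41, up to 19 mm high; the -y half is a bare flat top. Starts 10 to 20 mm short of the stop, toe on its bare half. Home: its +y end touches the stop (origin at stage y = +3 mm).
- band (a point): Centre of the yellow band across the slide's bare top face (16 mm along the slide by 30 mm across; slide y -41 to -25 mm).
- wells_face (a point): Centre of the well block's upright face (30 mm wide, 14 mm high) that looks along the slide's -y: it can be pushed towards the end stop.
- stop_face (a point): Middle of the blue end stop's inner face, at its foot on the plate's top (stage x = 45, y = 48 mm). The stop is 6 mm high, 45 mm wide.
- clip_pivot (a point): The clip's brass pivot screw axis, at the level of the plate's top (stage x = -15, y = -30 mm).
- clip (a joint): Clip angle about its pivot screw. 0: leaf straight across the channel (stage +x), toe at stage x 45, y -30 mm; grows clockwise from above as the toe swings to stage -y, off the slide's end. Range -0.3 to 1.6 rad; starts near 0. Friction (0.05 N m) keeps it where left. The toe springs up 2.5 mm onto the slide, pressing with 1 to 3 N; crossing the slide's end edge takes a few newtons at the knob.
- clip_knob (a point): Upright red knob, 12 mm diameter, from 6 to 33 mm above the plate; this point is on its axis, 20 mm above the plate. On a rigid bent tail, 45 mm from the pivot, across the pivot from the slide: in the stage's frame the direction pivot to knob is (-cos(q-0.75), sin(q-0.75)) at clip angle q. Pushed towards stage +y it swings the clip clear, towards -y on.
- clip_toe (a point): Underside of the clip's toe, a rounded steel foot (10 mm wide) 60 mm from the pivot, under the end of the steel leaf (11 mm wide, about 12 mm above the plate).
- spare_slide: Bystander: a second chamber slide with green contents, 36 by 90 by 19 mm, lying on the bench; not to be used. Origin at the centre of its underside.
- petri_dish: Bystander: clear dish, 90 mm diameter, 14 mm high, on the bench beside the stage plate's +y end. Origin at the centre of its underside.
- lens_cap: Bystander: grey round cap, 28 mm diameter, 14 mm high, standing on the stage plate's near +y corner. Origin at the centre of its underside.
- calculator: Bystander: black calculator, 130 by 100 by 16 mm. Origin at the centre of its underside.
- pen_cup: Bystander: white cup of pens, 72 mm diameter, about 140 mm high with the pens. Origin at the centre of its underside.
- reagent_bottle: Bystander: bottle, 64 mm diameter, 130 mm high. Origin at the centre of its underside.
- tip_box: Bystander: blue box, 85 by 125 by 60 mm. Origin at the centre of its underside.

How it is judged:
By the outcome, as a careful person would: the job done as asked, in the order asked, and still so for the second after the job is handed in, with the robot touching nothing.
It also fails if it takes over 67 s, if anything falls off the work surface, if the arm or the gripper's body presses on something with over 40 N, if the wrist force passes 120 N, or if a joint passes its speed limit or range.

## Working session

There is one attempt and no reset: what is moved stays moved. The work goes in short steps, Python scripts to look and compute and a tool call to move; the robot and the scene stay as the last step left them, time stands still between calls to the robot, and variables do not carry over. Pictures are saved under pics/ and viewed, and the job is handed in when it is done.

Besides the shell and the picture viewer there is one more tool, called after "Request:" as name(argument=value, ...), one argument or row to a line, values as JSON. drive_tool: Moves the arm, as the interface text tells. Its arguments: {"type":"object","properties":{"increments":{"type":"array","items":{"type":"array","items":{"type":"number"}}},"grip_force":{"type":"number"}},"required":["increments"]}

```bash
mkdir -p pics; ls
cat > h.py <<'E'
import numpy as np, cv2
from bench import readout, optics, ctrl
from scipy.spatial.transform import Rotation as R
def ray(s,px):
    Rm=np.array(s['rotation']); Rm=Rm if Rm.shape==(3,3) else R.from_rotvec(Rm).as_matrix()
    d=Rm@np.array([(px[0]-s['cx'])/s['fx'],(px[1]-s['cy'])/s['fy'],1]); return np.array(s['position']),d/np.linalg.norm(d)
def onz(s,px,z):
    p,d=ray(s,px); return p+d*(z-p[2])/d[2]
def proj(s,P):
    Rm=np.array(s['rotation']); Rm=Rm if Rm.shape==(3,3) else R.from_rotvec(Rm).as_matrix()
    c=Rm.T@(np.array(P)-np.array(s['position'])); return [c[0]/c[2]*s['fx']+s['cx'],c[1]/c[2]*s['fy']+s['cy']]
def save(s,n): cv2.imwrite('pics/'+n+'.png',cv2.cvtColor(s['img'],cv2.COLOR_RGB2BGR))
E
python3 - <<'E'
from h import *
print(readout.observe())
Z=dict(stage=0,slide=.06,band=.065,wells_face=.072,stop_face=.06,clip_pivot=.06,clip_knob=.08,clip_toe=.065,lens_cap=.06,spare_slide=0,petri_dish=0,pen_cup=0,reagent_bottle=0,tip_box=0,calculator=0)
for c in ['top','scene']:
    s=optics.snapshot(c); save(s,c+'0'); print(c,np.round(s['position'],3),s['fx'])
    for n,z in Z.items():
        r=optics.landmark_of(s,n)[:2]
        for k in r: print(n,np.round(k['point'],1),round(k['p'],2),np.round(onz(s,k['point'],z),4))
s=optics.snapshot('wrist');save(s,'wrist0')
E
```

```text
pics
{'t': 0.0, 'joint_positions': array([ 1.2278002 ,  0.53718859, -0.00446154,  1.53885532,  0.00261615,
        1.0672747 , -0.07117737]), 'joint_vel': array([ 0.00107945,  0.00067534, -0.00074103,  0.00029627, -0.00215279,
        0.00051244,  0.00035403]), 'effort': array([-5.09453712e-04, -5.83411717e+01,  1.04829211e+00, -2.59107381e+01,
        1.23802229e-02,  9.63847182e-03,  2.02328982e-05]), 'tool_pos': array([ 0.17744111, -0.62463579,  0.21170531]), 'ee_rot': array([-1.32660419,  1.00388595, -1.00148017]), 'force': array([ 0.2577357 , -0.08081624,  0.38800056]), 'wrist_torque': array([-0.01903518, -0.03926155, -0.00467064]), 'opening': 0.0850170203560323}
top [ 0.322 -0.022  1.229] 380.65877049268795
stage [309.7 188.1] 0.8 [0.5345 0.0011 0.    ]
stage [279.7 202.6] 0.57 [0.4857 0.0982 0.    ]
slide [310.6 171.9] 0.78 [ 0.5755 -0.0023  0.06  ]
slide [414.5 215.7] 0.66 [ 0.4405 -0.3245  0.06  ]
band [319.  171.1] 0.7 [ 0.5772 -0.0285  0.065 ]
band [309.8 174.9] 0.49 [0.5649 0.     0.065 ]
wells_face [310.  168.6] 0.74 [ 5.833e-01 -5.000e-04  7.200e-02]
wells_face [326.1 2
[... 1309 characters left out ...]
clip_knob [311.  191.3] 0.6 [ 0.4671 -0.0483  0.08  ]
clip_knob [295.  214.7] 0.38 [0.5742 0.0183 0.08  ]
clip_toe [288.9 210.5] 0.55 [ 0.579  -0.0204  0.065 ]
clip_toe [305.8 142.1] 0.24 [ 0.3367 -0.3123  0.065 ]
lens_cap [328.4 221.1] 0.42 [0.4767 0.0925 0.06  ]
spare_slide [283.2 158.7] 0.49 [ 0.441  -0.3319  0.    ]
petri_dish [331.7 253.2] 0.56 [0.5177 0.1838 0.    ]
pen_cup [358.1 347. ] 0.64 [0.6279 0.5057 0.    ]
reagent_bottle [225.3 160.7] 0.64 [ 0.6646 -0.4489  0.    ]
tip_box [252.9 138.6] 0.74 [ 0.4995 -0.5186  0.    ]
tip_box [307.9 191.2] 0.2 [ 0.4426 -0.1141  0.    ]
calculator [305.3 139.2] 0.87 [ 0.2931 -0.393   0.    ]
calculator [288.4 209.4] 0.7 [ 0.5564 -0.0718  0.    ]
```

Run:
```python
import cv2
a=cv2.imread('pics/top0.png');b=cv2.imread('pics/scene0.png');w=cv2.imread('pics/wrist0.png')
a=cv2.resize(a[130:250,220:380],None,fx=5,fy=5,interpolation=cv2.INTER_CUBIC)
b=cv2.resize(b[160:270,240:390],None,fx=5,fy=5,interpolation=cv2.INTER_CUBIC)
cv2.imwrite('pics/a.png',a);cv2.imwrite('pics/b.png',b)
```

```text
(no output)
```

View pics/a.png

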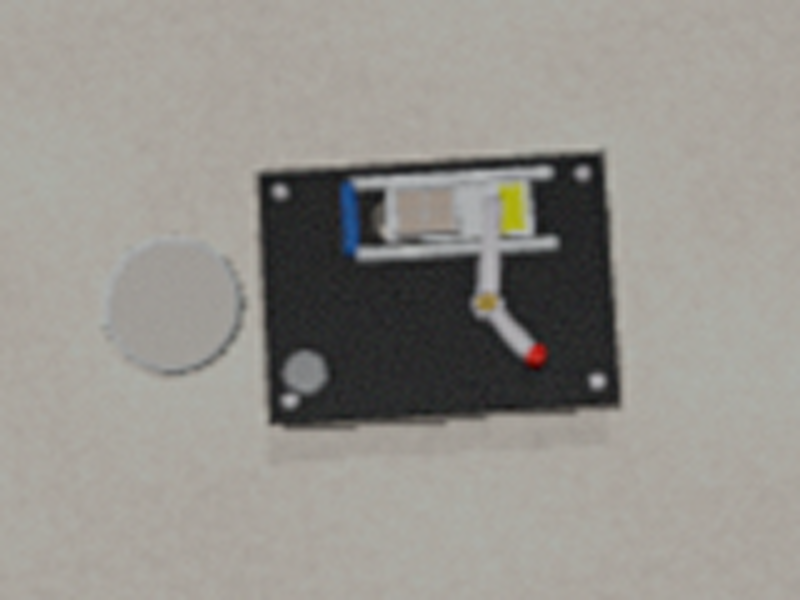

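View pics/b.png

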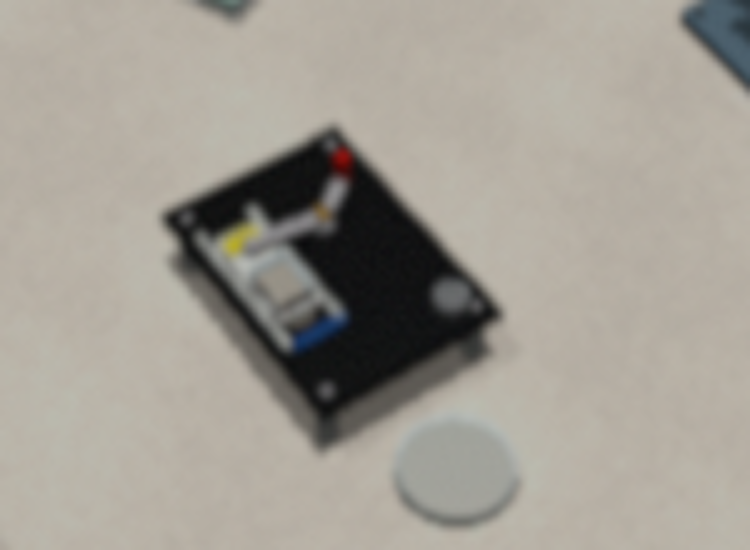

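View pics/wrist0.png

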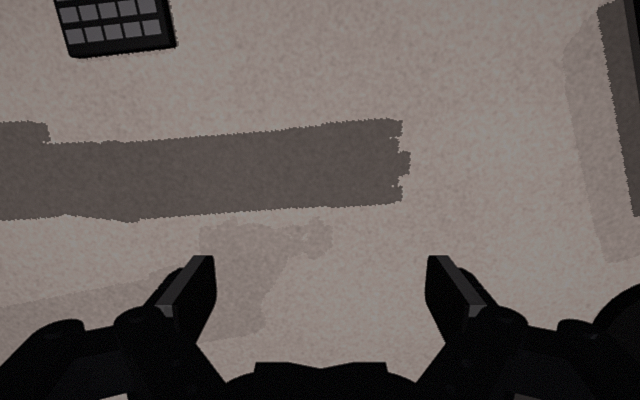

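View pics/top0.png

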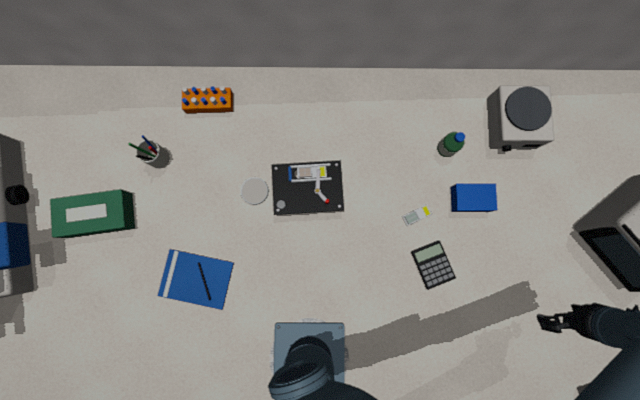

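The top view shows the stage with the toe on the slide's bare half (crop 490,200), the yellow band at (512,207) and the red knob at (536,354). The slide is short of the blue stop, and the lens cap and dish are on the +y side. Next I'll fit the stage pose and get the tool axes.

Run:
```python
from h import *
s=optics.snapshot('top')
c=np.array([(258,172),(605,150),(620,405),(270,425)])/5+[220,130]
P=np.array([onz(s,p,.06) for p in c]);print(P.round(4), P.mean(0))
for a,b in [(1,0),(2,3)]: v=P[b]-P[a]; print('yaw',np.arctan2(-v[0],v[1]),np.linalg.norm(v))
for a,b in [(3,0),(2,1)]: v=P[b]-P[a]; print('yaw',np.arctan2(v[1],v[0]),np.linalg.norm(v))
o=readout.observe();M=R.from_rotvec(o['ee_rot']).as_matrix();print(M.round(3))
w=optics.snapshot('wrist');print(w['position'],np.array(w['rotation']).round(3),w['fx'])
```

```text
[[ 0.5984  0.1203  0.06  ]
 [ 0.6146 -0.0975  0.06  ]
 [ 0.4532 -0.1067  0.06  ]
 [ 0.439   0.1091  0.06  ]] [0.52631227 0.00630757 0.06      ]
yaw 0.07388762853233691 0.21843901426028822
yaw 0.06578751856939274 0.21633154747281969
yaw 0.07029760902697942 0.1598226589162917
yaw 0.057250779540316835 0.16159628233905263
[[ 0.273  0.     0.962]
 [-0.962 -0.     0.273]
 [ 0.    -1.    -0.   ]]
[ 0.24523588 -0.60614354  0.37377882] [ 2.316 -1.75  -0.252] 355.0230457439434
```

Request:
drive_tool(
  increments=[
    [-0.23, 0, 0.275, 0, 0.1, 0, 0.03],
    [-0.23, 0, 0.275, 0, 0.1, 0, 0.03],
    [-0.23, 0, 0.275, 0, 0.1, 0, 0.03],
    [-0.23, 0, 0.275, 0, 0.1, 0, 0.03],
    [-0.23, 0, 0.275, 0, 0.1, 0, 0.03],
    [-0.23, 0, 0.275, 0, 0.1, 0, 0.03],
    [-0.23, 0, 0.275, 0, 0.1, 0, 0.03],
    [-0.5, -0.01, 0.414, 0, 0.207, 0, 0.03],
    [-0.5, -0.01, 0.414, 0, 0.207, 0, 0.03],
    [-0.5, -0.01, 0.414, 0, 0.207, 0, 0.03],
    [-0.5, -0.01, 0.414, 0, 0.207, 0, 0.03],
    [-0.5, -0.01, 0.414, 0, 0.207, 0, 0.03],
  ],
)

```text
t: 2.95
tool_pos: [0.4267, -0.0896, 0.2211]
ee_rot: [-1.241, 1.157, -1.159]
force: [0.9, 0.3, -0.0]
opening: 0.0299
```

Run:
```python
from h import *
o=readout.observe();M=R.from_rotvec(o['ee_rot']).as_matrix();print(M.round(3),o['tool_pos'],np.abs(o['joint_vel']).max())
s=optics.snapshot('wrist');save(s,'w1');np.save('w1.npy',s,allow_pickle=True);print(s['position'])
for n,z in dict(clip_knob=.08,clip_pivot=.06,clip_toe=.065,stop_face=.06,band=.065,wells_face=.072).items():
    for k in optics.landmark_of(s,n)[:1]: print(n,np.round(k['point'],1),round(k['p'],2),np.round(onz(s,k['point'],z),4))
```

```text
[[ 0.07   0.001  0.998]
 [-0.998 -0.     0.07 ]
 [ 0.001 -1.     0.001]] [ 0.42666515 -0.08957564  0.22108082] 1.2105813706992399
[ 0.49664332 -0.08503723  0.38233276]
clip_knob [278.3 112.3] 0.85 [ 0.4779 -0.0515  0.08  ]
clip_pivot [247.2  64.7] 0.73 [ 0.5144 -0.0213  0.06  ]
wells_face [557.3 289. ] 0.3 [ 0.3264 -0.3314  0.072 ]
```

View pics/w1.png

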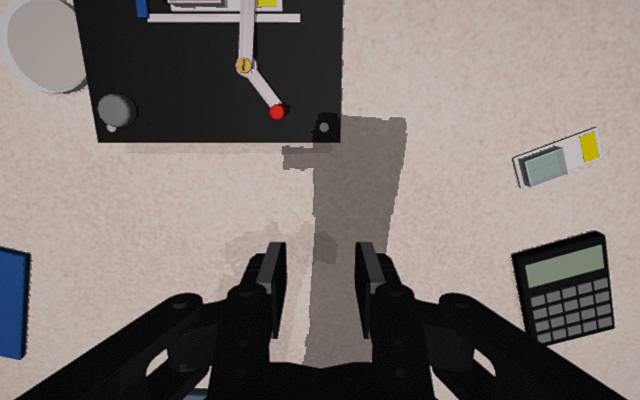

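Request:
drive_tool(
  increments=[
    [-0.006, -0.02, 0.06, 0, 0, 0, 0.03],
    [-0.006, -0.02, 0.06, 0, 0, 0, 0.03],
    [-0.006, -0.02, 0.06, 0, 0, 0, 0.03],
    [-0.006, -0.02, 0.06, 0, 0, 0, 0.03],
    [-0.006, -0.02, 0.06, 0, 0, 0, 0.03],
  ],
)

```text
t: 3.8
tool_pos: [0.4844, -0.0823, 0.24]
ee_rot: [-1.242, 1.16, -1.158]
force: [-0.2, -1.0, -0.3]
opening: 0.0299
```

Run:
```python
from h import *
o=readout.observe();M=R.from_rotvec(o['ee_rot']).as_matrix();print(M.round(3),o['tool_pos'],np.abs(o['joint_vel']).max())
s=optics.snapshot('wrist');save(s,'w2');print(s['position'])
for n,z in dict(clip_knob=.08,clip_pivot=.06,clip_toe=.065,stop_face=.06,band=.065,wells_face=.072).items():
    for k in optics.landmark_of(s,n)[:1]: print(n,np.round(k['point'],1),round(k['p'],2),np.round(onz(s,k['point'],z),4))
```

```text
[[ 0.068 -0.002  0.998]
 [-0.998 -0.     0.068]
 [ 0.    -1.    -0.002]] [ 0.48442039 -0.08230803  0.24000305] 0.004516083959691683
[ 0.55489027 -0.07789692  0.40109517]
clip_knob [286.1 173.3] 0.8 [ 0.4795 -0.0512  0.08  ]
clip_pivot [257.1 131.2] 0.98 [ 0.5139 -0.0204  0.06  ]
clip_toe [262.9  65. ] 0.73 [ 0.5733 -0.0254  0.065 ]
stop_face [145.4 171.1] 0.62 [0.4677 0.0884 0.06  ]
band [277.6  63.9] 0.63 [ 0.5751 -0.0384  0.065 ]
wells_face [236.1  65.9] 0.86 [ 0.5706 -0.0032  0.072 ]
```

View pics/w2.png

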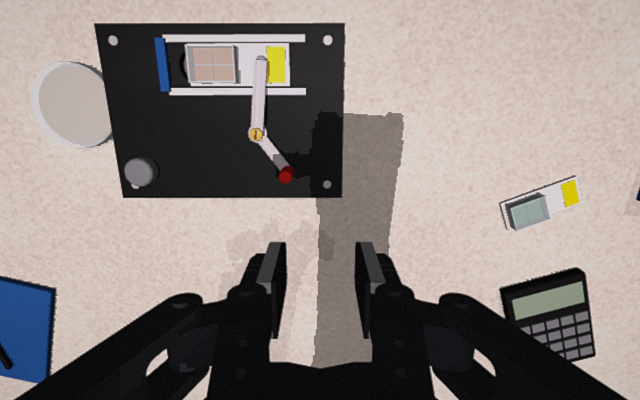

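Run:
```python
from h import *
s=optics.snapshot('wrist')
P=np.array([onz(s,p,.06) for p in [(95,24),(344.5,24),(341,197),(123,198)]])[:,:2]
Q=np.array([[80,110],[80,-110],[-80,-110],[-80,110]])/1000
# rigid fit incl. pivot, weight
piv=onz(s,(256,134),.062)[:2]
A=np.vstack([P,[piv]*2]);B=np.vstack([Q,[[-.015,-.03]]*2])
a=A-A.mean(0);b=B-B.mean(0)
yaw=np.arctan2((b[:,0]*a[:,1]-b[:,1]*a[:,0]).sum(),(a*b).sum());Rm=np.array([[np.cos(yaw),-np.sin(yaw)],[np.sin(yaw),np.cos(yaw)]])
t=A.mean(0)-Rm@B.mean(0);print('yaw',yaw,'t',t,'res',(A-(B@Rm.T+t)).round(4))
st=lambda p:((p[:2]-t)@Rm).round(4)
for n,p,z in [('knobtop',(286,176),.092),('toe',(261,60),.074),('pivot',(256,134),.062),('wface',(240,66),.07),('slide-end',(290,66),.065),('band+',(266,63),.065),('slide+end',(184,64),.062),('stop',(168,66),.066),('cap',(138,171),.074)]:
    w=onz(s,p,z);print(n,w.round(4),st(w))
np.savez('st.npz',yaw=yaw,t=t)
```

```text
yaw 0.06879055091776722 t [0.52647242 0.010772  ] res [[-0.0001 -0.0014]
 [ 0.     -0.0006]
 [ 0.0014 -0.0001]
 [ 0.0002 -0.001 ]
 [-0.0008  0.0016]
 [-0.0008  0.0016]]
knobtop [ 0.4811 -0.0512  0.092 ] [-0.0495 -0.0587]
toe [ 0.5782 -0.0238  0.074 ] [ 0.0492 -0.0381]
pivot [ 0.5128 -0.0186  0.062 ] [-0.0157 -0.0284]
wface [ 0.5722 -0.0048  0.07  ] [ 0.0445 -0.0187]
slide-end [ 0.5755 -0.0483  0.065 ] [ 0.0449 -0.0623]
band+ [ 0.5766 -0.0269  0.065 ] [ 0.0474 -0.041 ]
slide+end [0.5708 0.0472 0.062 ] [0.0467 0.0333]
stop [0.568 0.06  0.066] [0.0448 0.0462]
cap [0.4719 0.0897 0.074 ] [-0.049   0.0825]
```

Request:
drive_tool(
  increments=[
    [-0.032, 0, -0.001, 0, 0, 0, 0.03],
    [-0.032, 0.05, -0.001, 0, 0, 0, 0.03],
    [-0.032, 0.09, -0.001, 0, 0, 0, 0.03],
    [-0.032, 0.11, -0.001, 0, 0, 0, 0.03],
    [-0.032, 0.11, -0.001, 0, 0, 0, 0.03],
    [-0.032, 0.11, -0.001, 0, 0, 0, 0.03],
  ],
)

```text
t: 4.8
tool_pos: [0.483, -0.0494, 0.1311]
ee_rot: [-1.241, 1.157, -1.158]
force: [0.3, -0.2, 0.3]
opening: 0.0297
```

Run:
```python
from h import *
o=readout.observe();print(o['tool_pos'])
s=optics.snapshot('wrist');save(s,'w3')
```

```text
[ 0.48301563 -0.04936269  0.13113949]
```

View pics/w3.png

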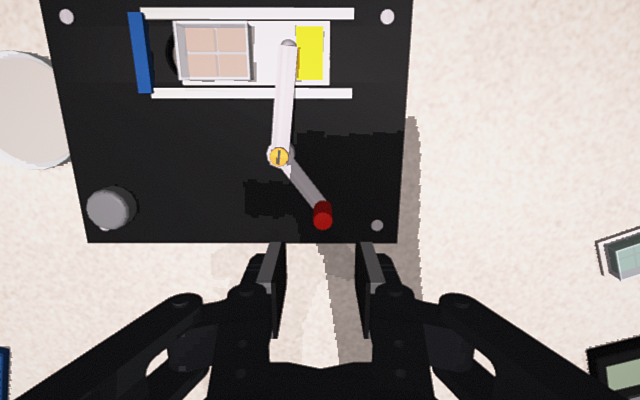

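Request:
drive_tool(
  increments=[
    [0, 0.03, 0, 0, 0, 0, 0.03],
    [0, 0.049, 0, 0, 0, 0, 0.03],
    [0, 0.049, 0, 0, 0, 0, 0.02],
    [0, 0.049, 0, 0, 0, 0, 0.02],
    [0, 0.049, 0, 0, 0, 0, 0.02],
  ],
)

```text
t: 5.35
tool_pos: [0.4841, -0.0495, 0.0833]
ee_rot: [-1.239, 1.155, -1.159]
force: [-0.8, 0.6, 0.3]
opening: 0.02
```

Request:
drive_tool(
  increments=[
    [-0.008, 0, -0.003, 0, 0, 0, 0.02],
    [-0.0165, 0, -0.007, 0, 0, 0, 0.02],
    [-0.024, 0, -0.009, 0, 0, 0, 0.02],
    [-0.032, 0, -0.01, 0, 0, 0, 0.02],
    [-0.04, 0, -0.009, 0, 0, 0, 0.02],
    [-0.047, 0, -0.007, 0, 0, 0, 0.02],
    [-0.052, 0, -0.005, 0, 0, 0, 0.02],
    [-0.056, 0, -0.003, 0, 0, 0, 0.02],
    [-0.059, 0, -0.001, 0, 0, 0, 0.02],
    [-0.061, 0, 0.001, 0, 0, 0, 0.02],
    [-0.061, 0, 0.001, 0, 0, 0, 0.02],
  ],
)

```text
t: 6.45
tool_pos: [0.4797, 0.0117, 0.0816]
ee_rot: [-1.241, 1.157, -1.158]
force: [-0.3, 0.8, 0.7]
opening: 0.0199
```

Run:
```python
from h import *
o=readout.observe();print(o['tool_pos'],o['force'])
s=optics.snapshot('wrist');save(s,'w4')
```

```text
[0.47970213 0.0116835  0.0815882 ] [-0.2783103   0.77424617  0.71483387]
```

View pics/w4.png

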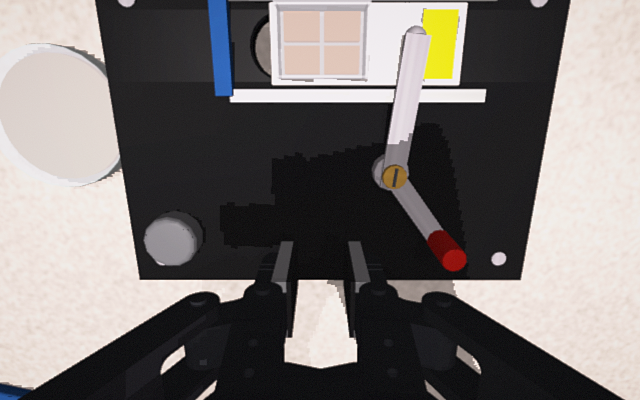

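Run:
```python
from h import *
o=readout.observe();M=R.from_rotvec(o['ee_rot']).as_matrix();T=o['tool_pos']
s=optics.snapshot('wrist');print(M.round(3));print(s['position'],s['position']-T)
print(proj(s,T),proj(s,T+M@[.01,.008,0]),proj(s,T+M@[.01,.008,.011]),proj(s,T+M@[.01,.008,-.011]))
print(onz(s,(455,257),.093),onz(s,(437,236),.066),onz(s,(395,176),.062))
k=optics.landmark_of(s,'clip_knob')[:2];print(k,[onz(s,q['point'],.08) for q in k])
z=np.load('st.npz');t=z['t'];y=z['yaw'];Rm=np.array([[np.cos(y),-np.sin(y)],[np.sin(y),np.cos(y)]])
print([(p,proj(s,list(Rm@np.array(p)+t)+[.06])) for p in [(-.08,.11),(-.08,-.11),(-.015,-.03)]])
s=optics.snapshot('top');save(s,'t5')
s2=optics.snapshot('scene');save(s2,'s5')
a=cv2.resize(s['img'][130:250,220:380],None,fx=5,fy=5,interpolation=cv2.INTER_CUBIC)[:,:,::-1];cv2.imwrite('pics/t5.png',a)
a=cv2.resize(s2['img'][160:270,240:390],None,fx=5,fy=5,interpolation=cv2.INTER_CUBIC)[:,:,::-1];cv2.imwrite('pics/s5.png',a)
```

```text
[[ 0.07  -0.     0.998]
 [-0.998 -0.     0.07 ]
 [ 0.    -1.    -0.   ]]
[0.54964253 0.01591616 0.2427538 ] [0.07014954 0.004491   0.16119667]
[np.float64(319.58184916964706), np.float64(240.3957577622982)] [np.float64(339.10712221768307), np.float64(234.11162496386868)] [np.float64(339.42729542467606), np.float64(213.85106211578994)] [np.float64(338.7976677280555), np.float64(253.6939072997448)]
[ 0.48052603 -0.05139165  0.093     ] [ 0.47964941 -0.05170984  0.066     ] [ 0.51002473 -0.02589948  0.062     ]
[{'point': [443.6, 248.0], 'p': 0.83}] [array([ 0.4790173 , -0.05068685,  0.08      ])]
[((-0.08, 0.11), [np.float64(135.44804388989508), np.float64(278.40250111263015)]), ((-0.08, -0.11), [np.float64(517.3612615698775), np.float64(278.66552203935527)]), ((-0.015, -0.03), [np.float64(384.279605733788), np.float64(167.81455197958394)])]
```

View pics/t5.png

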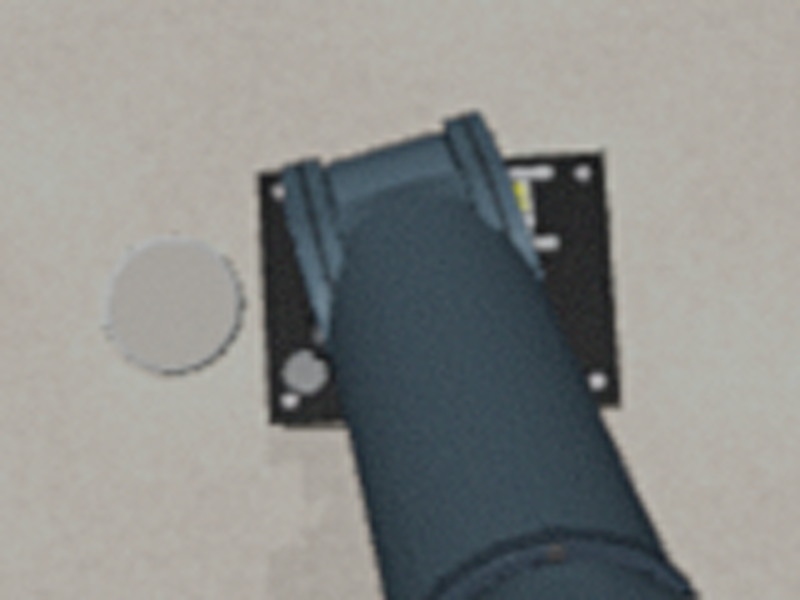

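View pics/s5.png

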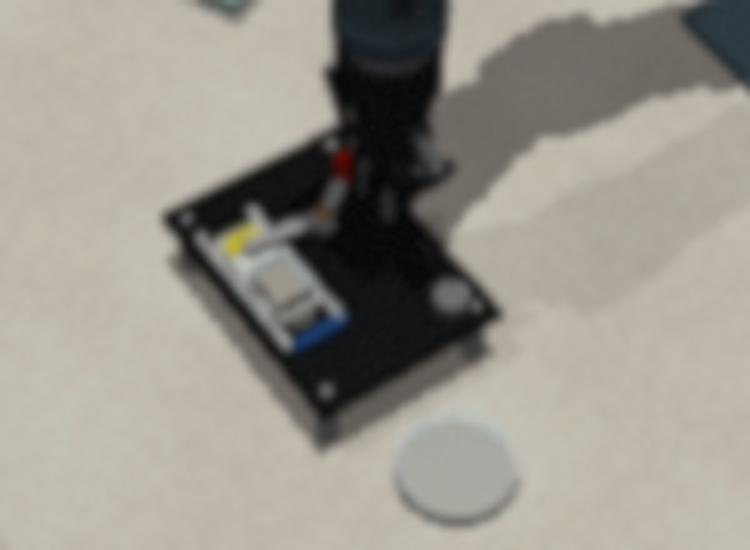

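Run:
```python
from h import *
T=readout.observe()['tool_pos'].copy()
s=optics.snapshot('scene')
for dz in (-.008,0,.02,.04): 
    p=proj(s,T+[0,0,dz]);print(dz,np.round([(p[0]-240)*5,(p[1]-160)*5]))
a=cv2.resize(s['img'][170:225,285:345],None,fx=12,fy=12,interpolation=cv2.INTER_CUBIC)[:,:,::-1]
a=np.clip(a.astype(float)*2,0,255).astype(np.uint8)
for dz in (-.008,.02,.04):
    p=proj(s,T+[0,0,dz]);cv2.circle(a,(int((p[0]-285)*12),int((p[1]-170)*12)),4,(0,255,0),-1)
cv2.imwrite('pics/s6.png',a)
w=optics.snapshot('wrist')['img'][:,:,::-1];cv2.imwrite('pics/w6.png',np.clip(cv2.resize(w[200:400,160:480],None,fx=2.4,fy=2.4).astype(float)*3,0,255).astype(np.uint8))
```

```text
-0.008 [382. 220.]
0 [382. 214.]
0.02 [382. 197.]
0.04 [382. 179.]
```

View pics/s6.png

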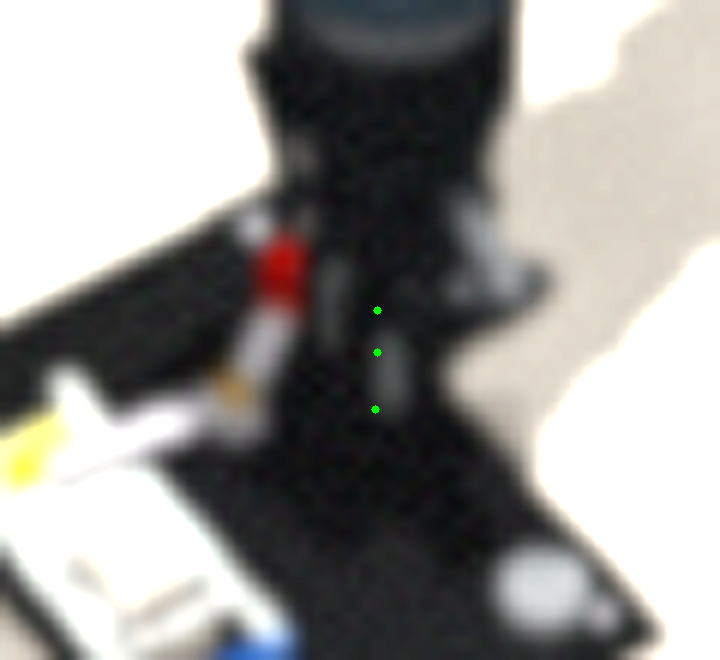

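View pics/w6.png

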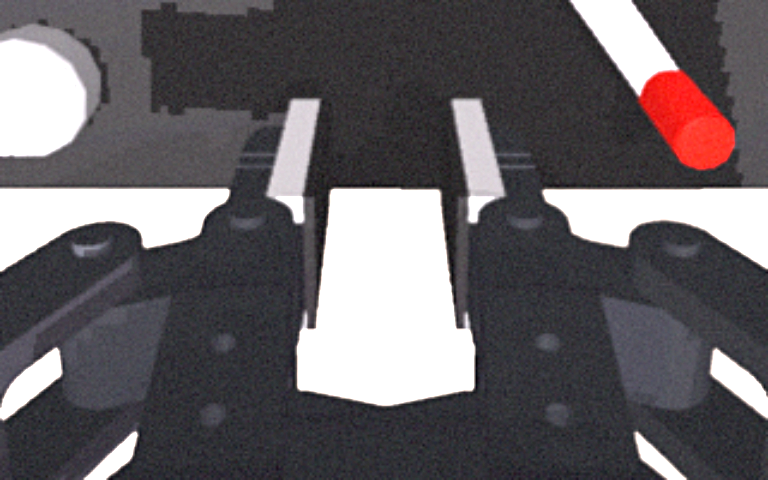

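Run:
```python
from h import *
o=readout.observe();T=o['tool_pos'].copy();M=R.from_rotvec(o['ee_rot']).as_matrix()
s=optics.snapshot('wrist')
Rm=np.array(s['rotation']);Rm=Rm if Rm.shape==(3,3) else R.from_rotvec(Rm).as_matrix()
print('fwd',Rm[:,2])
for px in [(320,242),(320,280)]:
  for d in (.13,.15,.17,.18):
    P=s['position']+Rm@np.array([(px[0]-s['cx'])/s['fx'],(px[1]-s['cy'])/s['fy'],1])*d
    print(px,d,(M.T@(P-T)).round(4))
k=[-.01,.008,.011]
for l in (-.03,-.011,0,.008): print(l,[np.round(proj(s,T+M@[-.0133,l,z])) for z in (.011,-.011)])
```

```text
fwd [-0.28134063 -0.01926124 -0.95941464]
(320, 242) 0.13 [ 0.0002 -0.0412  0.0174]
(320, 242) 0.15 [ 0.0002 -0.0228  0.0092]
(320, 242) 0.17 [ 0.0002 -0.0043  0.0011]
(320, 242) 0.18 [ 0.0002  0.0049 -0.003 ]
(320, 280) 0.13 [ 0.0002 -0.0452  0.004 ]
(320, 280) 0.15 [ 0.0002 -0.0273 -0.0062]
(320, 280) 0.17 [ 0.0002 -0.0095 -0.0164]
(320, 280) 0.18 [ 0.0002 -0.0005 -0.0215]
-0.03 [array([286., 245.]), array([288., 294.])]
-0.011 [array([290., 228.]), array([291., 271.])]
0 [array([292., 219.]), array([293., 261.])]
0.008 [array([293., 214.]), array([294., 254.])]
```

Run:
```python
from h import *
o=readout.observe();T=o['tool_pos'].copy();M=R.from_rotvec(o['ee_rot']).as_matrix()
s=optics.snapshot('scene');w=optics.snapshot('wrist')
for z in (.070,.074,.08,.085,.09,.095,.1):
    a=onz(s,(315.1,201.5),z);b=onz(w,(320.5,242),z)
    print(z,'scene',(M.T@(a-T)).round(4),'wrist',(M.T@(b-T)).round(4))
# hi-res of scene
a=cv2.resize(s['img'][180:215,300:335],None,fx=17,fy=17,interpolation=cv2.INTER_LANCZOS4)[:,:,::-1]
cv2.imwrite('pics/s7.png',np.clip(a.astype(float)*3.5,0,255).astype(np.uint8))
```

```text
0.07 scene [ 0.0153  0.0116 -0.0052] wrist [ 0.0004  0.0116 -0.0059]
0.074 scene [ 0.0127  0.0076 -0.0033] wrist [ 0.0004  0.0076 -0.0042]
0.08 scene [ 0.0087  0.0016 -0.0004] wrist [ 0.0004  0.0016 -0.0015]
0.085 scene [ 0.0054 -0.0034  0.002 ] wrist [ 0.0004 -0.0034  0.0007]
0.09 scene [ 0.0022 -0.0084  0.0043] wrist [ 0.0004 -0.0084  0.0029]
0.095 scene [-0.0011 -0.0134  0.0067] wrist [ 0.0004 -0.0134  0.0051]
0.1 scene [-0.0044 -0.0184  0.0091] wrist [ 0.0004 -0.0184  0.0073]
```

View pics/s7.png

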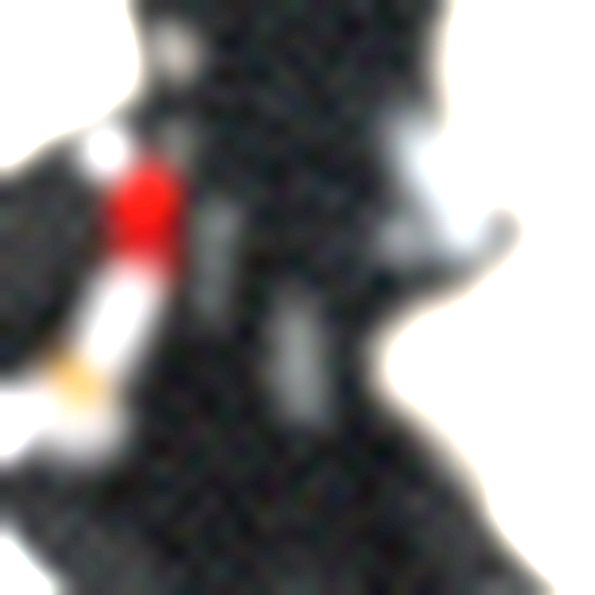

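Neither view shows the clip moved: the knob is still at (455,257) in the wrist image. The pad tips triangulate to z≈0.094, above the knob top, so the fingers passed over it. I'll descend here over bare plate and check the tip height.

Request:
drive_tool(
  increments=[
    [0, 0.003, 0, 0, 0, 0, 0.02],
    [0, 0.006, 0, 0, 0, 0, 0.02],
    [0, 0.01, 0, 0, 0, 0, 0.02],
    [0, 0.01, 0, 0, 0, 0, 0.02],
  ],
)

```text
t: 7.35
tool_pos: [0.4788, 0.0115, 0.0709]
ee_rot: [-1.242, 1.158, -1.157]
force: [0.2, 0.3, 0.4]
opening: 0.0199
```

Run:
```python
from h import *
o=readout.observe();print(o['tool_pos'],o['force'])
w=optics.snapshot('wrist')['img'][:,:,::-1];cv2.imwrite('pics/w8.png',np.clip(cv2.resize(w[150:350,160:480],None,fx=2.4,fy=2.4).astype(float)*3,0,255).astype(np.uint8))
```

```text
[0.47881992 0.01149437 0.07093283] [0.15517936 0.26323552 0.38043511]
```

View pics/w8.png

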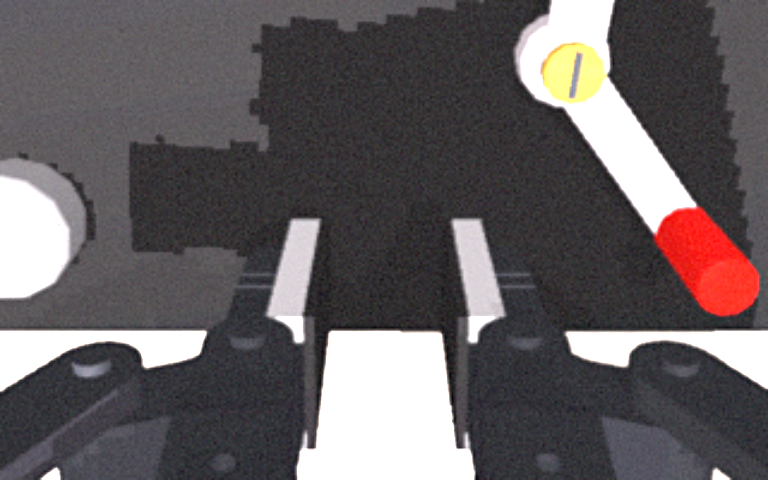

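Request:
drive_tool(
  increments=[
    [0, 0.002, 0, 0, 0, 0, 0.02],
    [0, 0.004, 0, 0, 0, 0, 0.02],
    [0, 0.004, 0, 0, 0, 0, 0.02],
  ],
)

```text
t: 7.7
tool_pos: [0.4792, 0.0115, 0.0674]
ee_rot: [-1.242, 1.158, -1.157]
force: [-0.2, -0.2, 0.0]
opening: 0.0198
```

Request:
drive_tool(
  increments=[
    [0, 0.002, 0, 0, 0, 0, 0.02],
    [0, 0.004, 0, 0, 0, 0, 0.02],
    [0, 0.004, 0, 0, 0, 0, 0.02],
  ],
)

```text
t: 8.0
tool_pos: [0.4791, 0.0115, 0.0633]
ee_rot: [-1.242, 1.158, -1.157]
force: [-0.2, 0.5, 0.3]
opening: 0.0201
```

Request:
drive_tool(
  increments=[
    [0, -0.042, 0, 0, 0, 0, 0.03],
    [0, -0.042, 0, 0, 0, 0, 0.03],
    [0.04, -0.042, 0.001, 0, 0, 0, 0.03],
    [0.0625, -0.042, 0.001, 0, 0, 0, 0.03],
    [0.0625, -0.042, 0.001, 0, 0, 0, 0.03],
    [0.0625, -0.02, 0.001, 0, 0, 0, 0.03],
    [0.0625, 0, 0.001, 0, 0, 0, 0.03],
    [0.0625, 0, 0.001, 0, 0, 0, 0.03],
  ],
)

```text
t: 8.8
tool_pos: [0.4827, -0.05, 0.0616]
ee_rot: [-1.244, 1.16, -1.154]
force: [-0.0, 0.2, 0.4]
opening: 0.0304
```

Run:
```python
from h import *
o=readout.observe();print(o['tool_pos'],o['force'])
w=optics.snapshot('wrist')['img'][:,:,::-1];cv2.imwrite('pics/w9.png',np.clip(cv2.resize(w[120:350,160:480],None,fx=2.4,fy=2.4).astype(float)*2.5,0,255).astype(np.uint8))
```

```text
[ 0.48273769 -0.04997404  0.0616474 ] [-0.04821313  0.22050293  0.35643386]
```

View pics/w9.png

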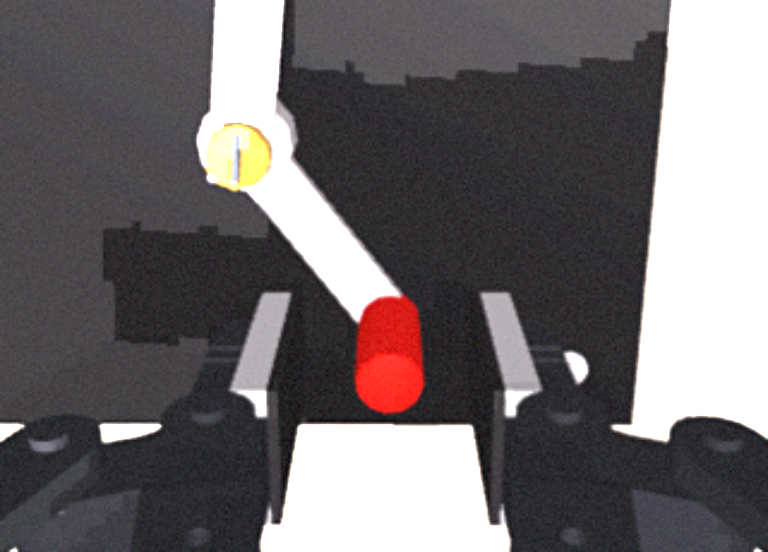

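Request:
drive_tool(
  increments=[
    [0, 0, 0, 0, 0, 0, 0.02],
    [0, 0, 0, 0, 0, 0, 0.02],
    [-0.008, 0, -0.002, 0, 0, 0, 0.02],
    [-0.0165, 0, -0.006, 0, 0, 0, 0.02],
    [-0.024, 0, -0.008, 0, 0, 0, 0.02],
    [-0.032, 0, -0.009, 0, 0, 0, 0.02],
    [-0.032, 0, -0.009, 0, 0, 0, 0.02],
  ],
)

```text
t: 9.55
tool_pos: [0.4732, -0.018, 0.0639]
ee_rot: [-1.242, 1.156, -1.156]
force: [0.2, -0.7, 0.0]
opening: 0.0204
```

Run:
```python
from h import *
o=readout.observe();print(o['tool_pos'],o['force'])
w=optics.snapshot('wrist')['img'][:,:,::-1];cv2.imwrite('pics/w10.png',np.clip(w.astype(float)*2,0,255).astype(np.uint8))
```

```text
[ 0.47323026 -0.0179998   0.0639043 ] [ 0.21720761 -0.65707755  0.01079769]
```

View pics/w10.png

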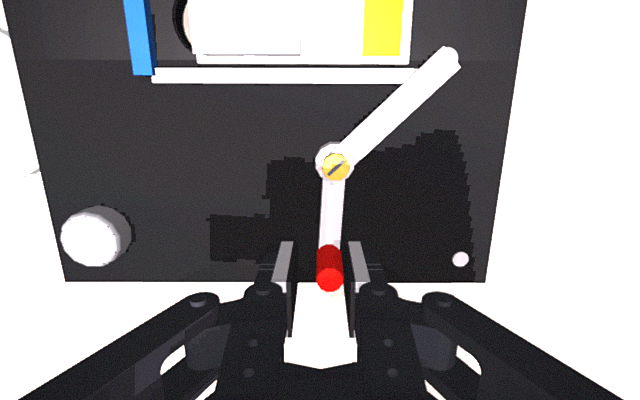

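Request:
drive_tool(
  increments=[
    [-0.008, 0, 0.001, 0, 0, 0, 0.02],
    [-0.015, 0, 0.002, 0, 0, 0, 0.02],
    [-0.02, 0, 0.004, 0, 0, 0, 0.02],
    [-0.024, 0, 0.006, 0, 0, 0, 0.02],
    [-0.027, 0, 0.008, 0, 0, 0, 0.02],
    [-0.03, 0, 0.01, 0, 0, 0, 0.02],
    [-0.031, 0, 0.011, 0, 0, 0, 0.02],
    [-0.031, 0, 0.011, 0, 0, 0, 0.02],
  ],
)

```text
t: 10.4
tool_pos: [0.4827, 0.0126, 0.0636]
ee_rot: [-1.241, 1.157, -1.157]
force: [-0.3, -0.9, -0.2]
opening: 0.0206
```

Run:
```python
from h import *
o=readout.observe();print(o['tool_pos'],o['force'])
s=optics.snapshot('wrist');w=s['img'][:,:,::-1];cv2.imwrite('pics/w11.png',np.clip(w.astype(float)*2,0,255).astype(np.uint8))
```

```text
[0.4827117  0.01258845 0.06360482] [-0.27961764 -0.9485803  -0.21374977]
```

View pics/w11.png

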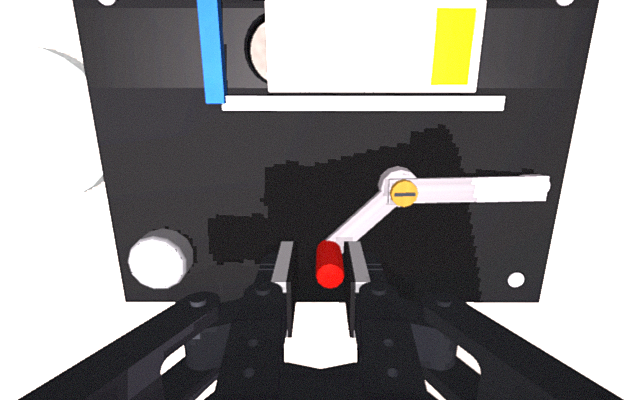

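Request:
drive_tool(
  increments=[
    [0, 0, 0, 0, 0, 0, 0.028],
    [0, -0.02, 0, 0, 0, 0, 0.028],
    [0, -0.06, 0, 0, 0, 0, 0.028],
    [0, -0.08, 0, 0, 0, 0, 0.0],
    [0, -0.08, 0, 0, 0, 0, 0.0],
  ],
)

```text
t: 10.95
tool_pos: [0.4847, 0.0124, 0.1464]
ee_rot: [-1.237, 1.153, -1.161]
force: [-0.1, 0.7, -0.8]
opening: 0.0007
```

Run:
```python
from h import *
o=readout.observe();print(o['tool_pos'],o['force'],o['joint_positions'].round(2),o['opening'])
s=optics.snapshot('wrist');save(s,'w12')
for n,z in dict(clip_knob=.08,clip_pivot=.06,clip_toe=.062,stop_face=.06,band=.065,wells_face=.072).items():
    for k in optics.landmark_of(s,n)[:1]: print(n,np.round(k['point'],1),round(k['p'],2),np.round(onz(s,k['point'],z),4))
```

```text
[0.48471338 0.01240507 0.14642975] [-0.09749884  0.7333211  -0.77326863] [ 0.11  0.36 -0.28  2.02  0.14  0.77 -1.75] 0.0006726225059808489
clip_knob [326.9 209.4] 0.8 [0.4792 0.0072 0.08  ]
clip_pivot [370.8 157.8] 0.95 [ 0.513  -0.0217  0.06  ]
clip_toe [458.2 154.4] 0.83 [ 0.5199 -0.082   0.062 ]
stop_face [257.3  68.7] 0.66 [0.5668 0.0594 0.06  ]
band [406.8  67.3] 0.82 [ 0.574  -0.0377  0.065 ]
wells_face [354.   67.3] 0.83 [ 0.5712 -0.0031  0.072 ]
```

View pics/w12.png

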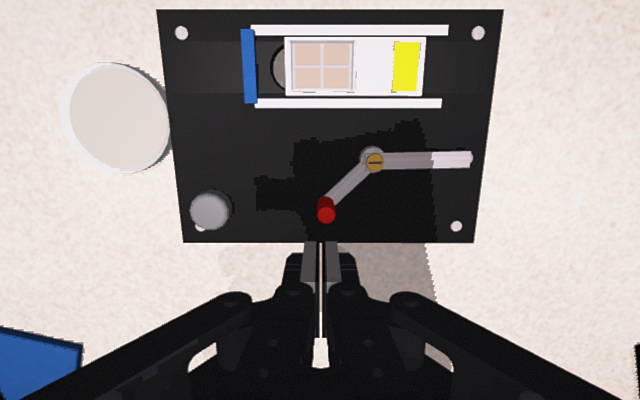

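Request:
drive_tool(
  increments=[
    [0.0465, 0, 0.0866, 0, 1.571, 0, 0],
    [0.0465, 0, 0.0866, 0, 1.571, 0, 0],
    [0.0465, 0, 0.0866, 0, 1.571, 0, 0],
    [0.0465, 0, 0.0866, 0, 1.571, 0, 0],
    [0.0465, 0, 0.0866, 0, 1.571, 0, 0],
    [0.0465, 0, 0.0866, 0, 1.571, 0, 0],
    [0.0465, 0, 0.0866, 0, 1.571, 0, 0],
    [0.0465, 0, 0.0866, 0, 1.571, 0, 0],
    [0.0465, 0, 0.0866, 0, 1.571, 0, 0],
    [0.0465, 0, 0.0866, 0, 1.571, 0, 0],
    [0.0465, 0, 0.0866, 0, 1.571, 0, 0],
    [0.0465, 0, 0.0866, 0, 1.571, 0, 0],
  ],
)

```text
t: 12.5
tool_pos: [0.5718, -0.0277, 0.1431]
ee_rot: [-0.078, 2.183, -2.19]
force: [0.1, 0.2, 0.2]
opening: -0.0
```

Run:
```python
from h import *
o=readout.observe();T=o['tool_pos'];M=R.from_rotvec(o['ee_rot']).as_matrix();print(T,o['force'],M.round(3))
s=optics.snapshot('wrist');save(s,'w13')
print(s['position'])
z=np.load('st.npz');t=z['t'];y=z['yaw'];c=np.array([[np.cos(y),-np.sin(y)],[np.sin(y),np.cos(y)]])
print('stage',(T[:2]-t)@c)
```

```text
[ 0.57182763 -0.0276745   0.14305036] [0.09370489 0.20029955 0.20557548] [[-0.998 -0.001  0.07 ]
 [-0.07  -0.003 -0.998]
 [ 0.001 -1.     0.003]]
[ 0.57561069 -0.09918662  0.30447543]
stage [ 0.04260526 -0.04147312]
```

View pics/w13.png

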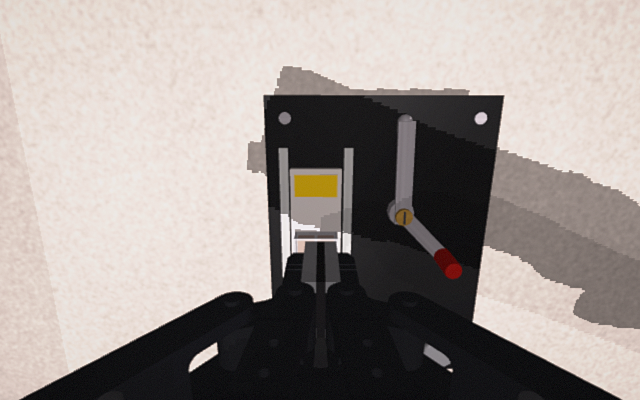

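Request:
drive_tool(
  increments=[
    [0, 0.04, 0, 0, 0, 0, 0],
    [0, 0.065, 0, 0, 0, 0, 0],
    [0, 0.07, 0, 0, 0, 0, 0],
    [0, 0.075, 0, 0, 0, 0, 0],
    [0, 0.075, 0, 0, 0, 0, 0],
    [0, 0.075, 0, 0, 0, 0, 0],
  ],
)

```text
t: 13.15
tool_pos: [0.5728, -0.0284, 0.0697]
ee_rot: [-0.074, 2.185, -2.185]
force: [0.3, 0.4, 0.4]
opening: 0.0001
```

Run:
```python
from h import *
o=readout.observe();T=o['tool_pos'];print(T,o['force'])
s=optics.snapshot('wrist');save(s,'w14')
w=s['img'][:,:,::-1];cv2.imwrite('pics/w14.png',np.clip(cv2.resize(w[120:320,200:440],None,fx=3,fy=3).astype(float)*2,0,255).astype(np.uint8))
s=optics.snapshot('scene');a=cv2.resize(s['img'][180:240,270:335],None,fx=10,fy=10,interpolation=cv2.INTER_CUBIC)[:,:,::-1]
cv2.imwrite('pics/s14.png',np.clip(a.astype(float)*2,0,255).astype(np.uint8))
```

```text
[ 0.5728226  -0.0284241   0.06969747] [0.26902831 0.35405937 0.44007247]
```

View pics/w14.png

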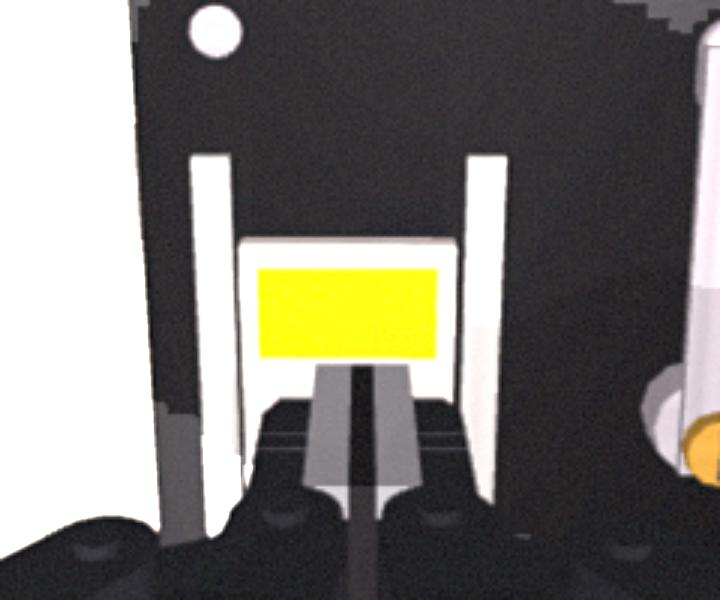

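View pics/s14.png

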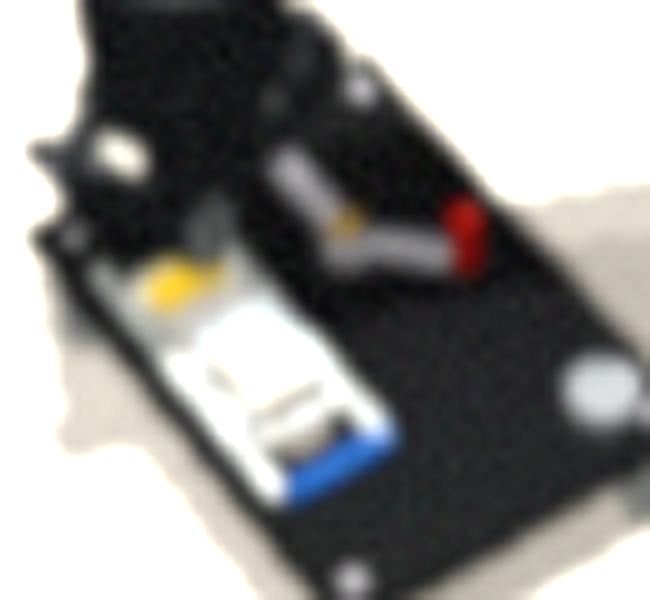

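Request:
drive_tool(
  increments=[
    [0, 0.003, 0, 0, 0, 0, 0],
    [0, 0.006, 0, 0, 0, 0, 0],
    [0, 0.008, 0, 0, 0, 0, 0],
    [0, 0.008, 0, 0, 0, 0, 0],
  ],
)

```text
t: 13.65
tool_pos: [0.5716, -0.0281, 0.0602]
ee_rot: [-0.077, 2.186, -2.186]
force: [-0.8, 0.2, -0.5]
opening: -0.0002
```

Request:
drive_tool(
  increments=[
    [0, 0.002, 0, 0, 0, 0, 0],
    [0, 0.002, 0, 0, 0, 0, 0],
  ],
)

```text
t: 13.85
tool_pos: [0.5718, -0.0282, 0.0583]
ee_rot: [-0.077, 2.186, -2.186]
force: [-0.4, -0.5, -0.0]
opening: 0.0006
```

Request:
drive_tool(
  increments=[
    [0, 0.002, 0, 0, 0, 0, 0],
    [0, 0.002, 0, 0, 0, 0, 0],
  ],
)

```text
t: 14.05
tool_pos: [0.5718, -0.0281, 0.0564]
ee_rot: [-0.077, 2.186, -2.186]
force: [0.8, -0.3, -0.8]
opening: -0.0002
```

Run:
```python
from h import *
o=readout.observe();T=o['tool_pos'];print(T,o['force'])
s=optics.snapshot('wrist');save(s,'w14')
w=s['img'][:,:,::-1];cv2.imwrite('pics/w15.png',np.clip(cv2.resize(w[120:320,200:440],None,fx=3,fy=3).astype(float)*2,0,255).astype(np.uint8))
s=optics.snapshot('scene');a=cv2.resize(s['img'][180:240,270:335],None,fx=10,fy=10,interpolation=cv2.INTER_CUBIC)[:,:,::-1]
cv2.imwrite('pics/s15.png',np.clip(a.astype(float)*3,0,255).astype(np.uint8))
```

```text
[ 0.57180543 -0.02808143  0.05639201] [ 0.81373131 -0.26946829 -0.75986836]
```

View pics/w15.png

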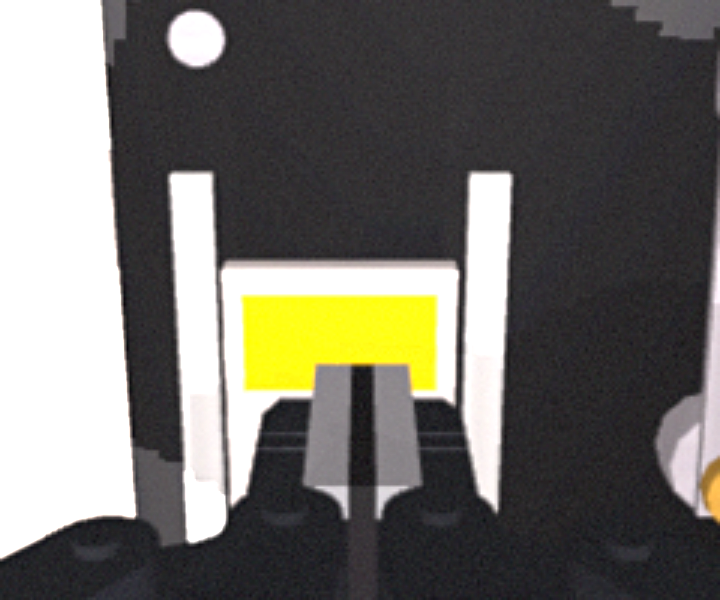

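View pics/s15.png

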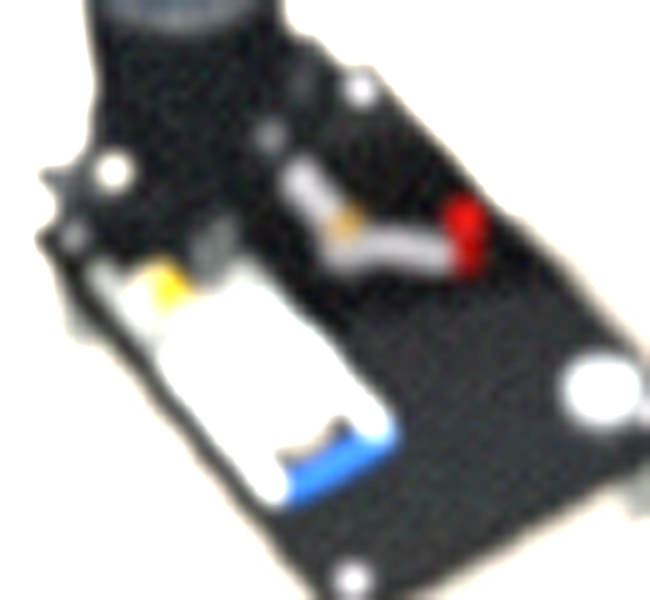

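Request:
drive_tool(
  increments=[
    [-0.003, 0, -0.004, 0, 0, 0, 0],
    [-0.003, 0, -0.007, 0, 0, 0, 0],
    [-0.003, 0, -0.01, 0, 0, 0, 0],
    [-0.003, 0, -0.013, 0, 0, 0, 0],
    [-0.003, 0, -0.016, 0, 0, 0, 0],
    [-0.003, 0, -0.018, 0, 0, 0, 0],
    [-0.003, 0, -0.02, 0, 0, 0, 0],
    [-0.003, 0, -0.02, 0, 0, 0, 0],
  ],
)

```text
t: 14.95
tool_pos: [0.5735, -0.0076, 0.0566]
ee_rot: [-0.077, 2.186, -2.186]
force: [0.0, 0.5, 0.3]
opening: -0.0
```

Run:
```python
from h import *
o=readout.observe();T=o['tool_pos'];print(T,o['force'])
s=optics.snapshot('wrist');save(s,'w14')
w=s['img'][:,:,::-1];cv2.imwrite('pics/w16.png',np.clip(cv2.resize(w[120:320,200:440],None,fx=3,fy=3).astype(float)*2,0,255).astype(np.uint8))
s=optics.snapshot('scene');a=cv2.resize(s['img'][180:240,270:335],None,fx=10,fy=10,interpolation=cv2.INTER_CUBIC)[:,:,::-1]
cv2.imwrite('pics/s16.png',np.clip(a.astype(float)*1.6,0,255).astype(np.uint8))
```

```text
[ 0.57351449 -0.00763539  0.0565874 ] [0.03252066 0.54468466 0.291921  ]
```

View pics/w16.png

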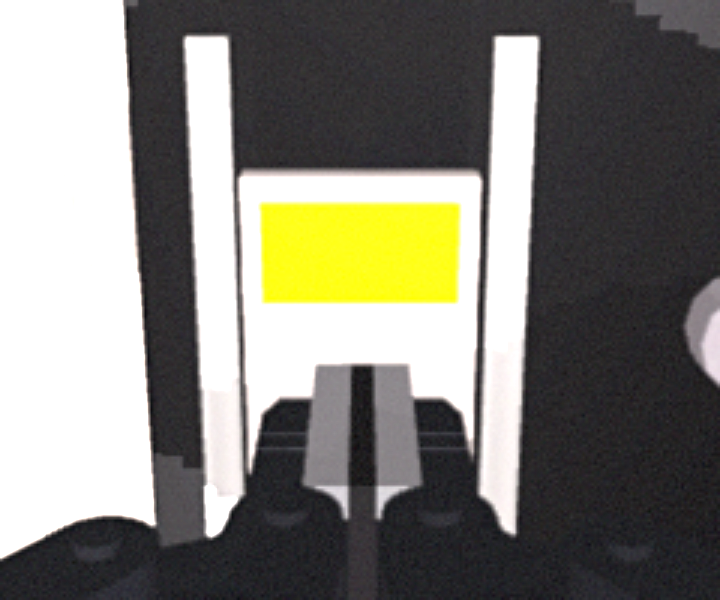

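View pics/s16.png

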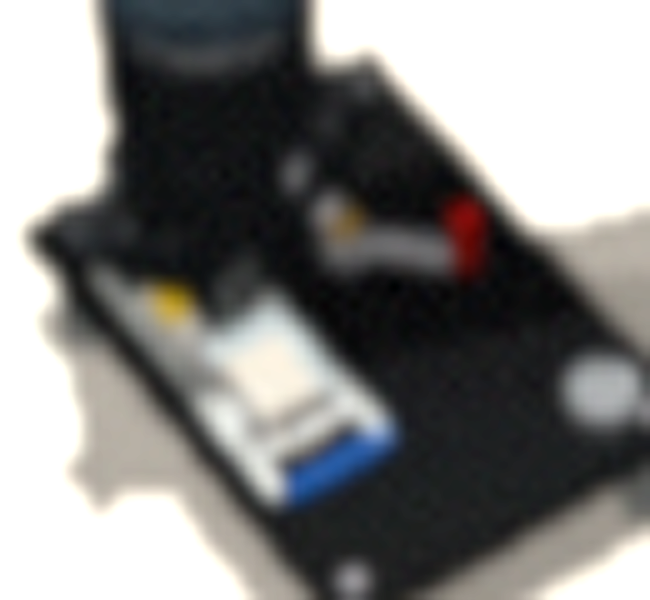

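Request:
drive_tool(
  increments=[
    [0, 0, -0.003, 0, 0, 0, 0],
    [0, 0, -0.006, 0, 0, 0, 0],
    [0, 0, -0.008, 0, 0, 0, 0],
    [0, 0, -0.01, 0, 0, 0, 0],
    [0, 0, -0.01, 0, 0, 0, 0],
  ],
)

```text
t: 15.55
tool_pos: [0.5728, 0.0025, 0.0566]
ee_rot: [-0.077, 2.186, -2.186]
force: [0.6, 0.5, 0.0]
opening: 0.0001
```

Request:
drive_tool(
  increments=[
    [0, 0, -0.001, 0, 0, 0, 0],
    [0, 0, -0.001, 0, 0, 0, 0],
  ],
)

```text
t: 15.75
tool_pos: [0.5727, 0.0032, 0.0565]
ee_rot: [-0.076, 2.186, -2.186]
force: [0.1, 0.3, -0.8]
opening: 0.0002
```

Run:
```python
from h import *
o=readout.observe();T=o['tool_pos'];print(T,o['force'])
s=optics.snapshot('wrist')
w=s['img'][:,:,::-1];cv2.imwrite('pics/w17.png',np.clip(cv2.resize(w[70:270,200:440],None,fx=3,fy=3).astype(float)*2,0,255).astype(np.uint8))
s=optics.snapshot('scene');a=cv2.resize(s['img'][180:240,270:335],None,fx=10,fy=10,interpolation=cv2.INTER_CUBIC)[:,:,::-1]
cv2.imwrite('pics/s17.png',np.clip(a.astype(float)*1.6,0,255).astype(np.uint8))
```

```text
[0.57271097 0.003163   0.05653317] [ 0.10336828  0.34390046 -0.81189432]
```

View pics/w17.png

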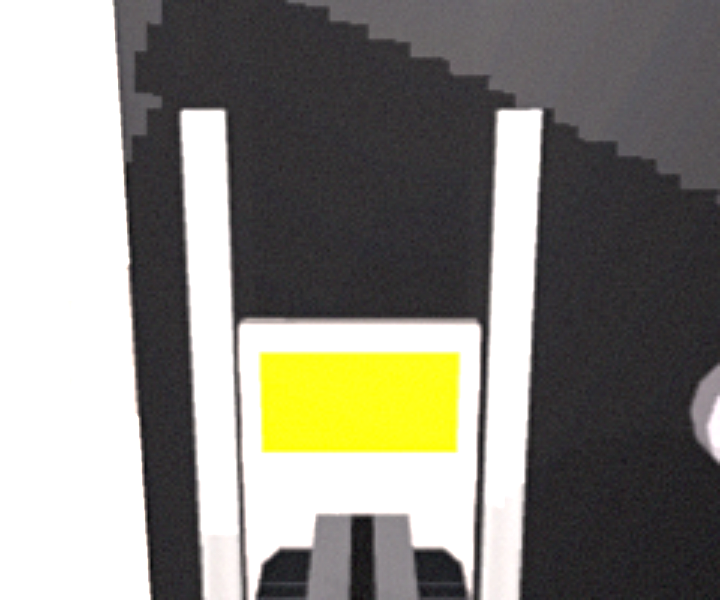

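View pics/s17.png

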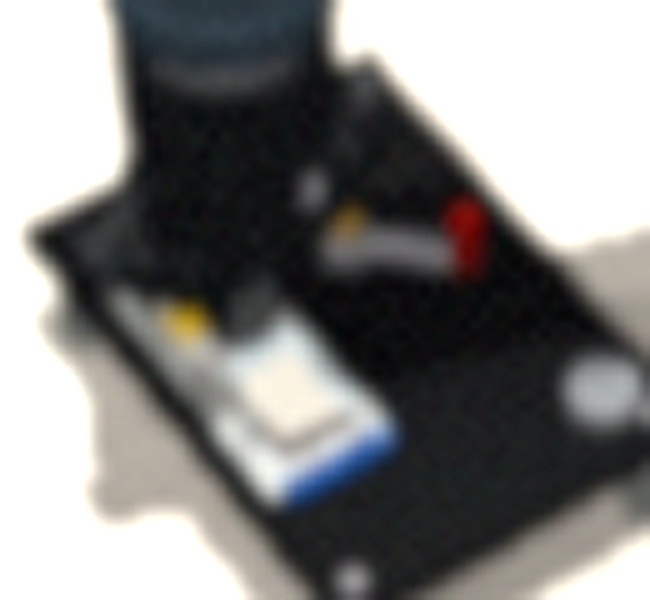

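Request:
drive_tool(
  increments=[
    [0, 0, -0.001, 0, 0, 0, 0],
    [0, 0, -0.001, 0, 0, 0, 0],
  ],
)

```text
t: 16.05
tool_pos: [0.5727, 0.0041, 0.0566]
ee_rot: [-0.076, 2.186, -2.186]
force: [0.1, -0.6, -0.7]
opening: -0.0001
```

Request:
drive_tool(
  increments=[
    [0, 0, -0.001, 0, 0, 0, 0],
    [0, 0, -0.001, 0, 0, 0, 0],
  ],
)

```text
t: 16.25
tool_pos: [0.5726, 0.0051, 0.0566]
ee_rot: [-0.076, 2.186, -2.186]
force: [0.2, -0.1, -0.5]
opening: 0.0
```

Request:
drive_tool(
  increments=[
    [0, 0, -0.0005, 0, 0, 0, 0],
    [0, 0, -0.0005, 0, 0, 0, 0],
  ],
)

```text
t: 16.45
tool_pos: [0.5726, 0.0056, 0.0566]
ee_rot: [-0.076, 2.186, -2.186]
force: [0.4, -0.7, 0.5]
opening: -0.0001
```

Run:
```python
from h import *
o=readout.observe();T=o['tool_pos'];print(T,o['force'])
s=optics.snapshot('wrist')
w=s['img'][:,:,::-1];cv2.imwrite('pics/w18.png',np.clip(cv2.resize(w[70:270,200:440],None,fx=3,fy=3).astype(float)*2,0,255).astype(np.uint8))
```

```text
[0.57260915 0.00556699 0.05659895] [ 0.38101378 -0.73942717  0.48859704]
```

View pics/w18.png

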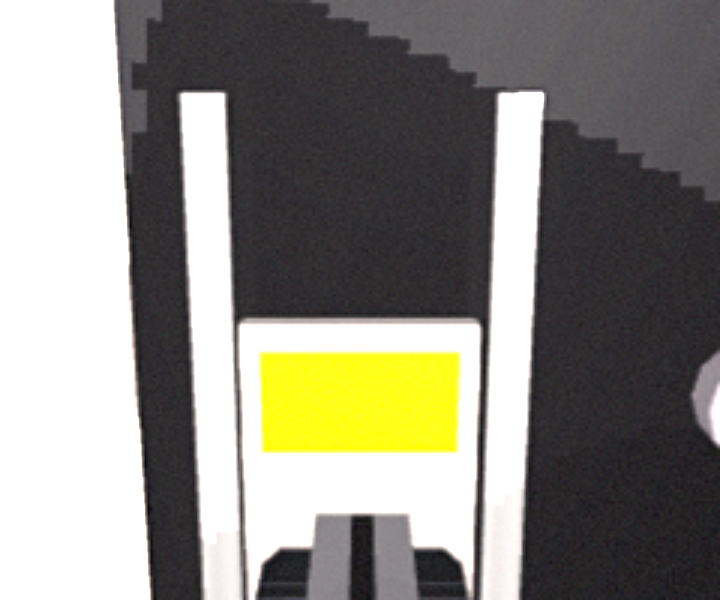

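Request:
drive_tool(
  increments=[
    [0, 0, -0.0005, 0, 0, 0, 0],
    [0, 0, -0.0005, 0, 0, 0, 0],
  ],
)

```text
t: 16.7
tool_pos: [0.5726, 0.0057, 0.0566]
ee_rot: [-0.076, 2.186, -2.186]
force: [0.8, -1.0, -0.7]
opening: -0.0001
```

Request:
drive_tool(
  increments=[
    [0, 0, -0.0005, 0, 0, 0, 0],
    [0, 0, -0.0005, 0, 0, 0, 0],
  ],
)

```text
t: 16.9
tool_pos: [0.5726, 0.0058, 0.0567]
ee_rot: [-0.076, 2.185, -2.187]
force: [0.2, -3.4, 1.1]
opening: 0.0002
```

Motion stalled with the force rising to −3.4 N, so the slide is against the stop. I'll back off and look.

Request:
drive_tool(
  increments=[
    [0, 0, 0.005, 0, 0, 0, 0],
    [0, 0, 0.012, 0, 0, 0, 0],
    [0, -0.03, 0.014, 0, 0, 0, 0],
    [0, -0.075, 0.014, 0, 0, 0, 0],
    [0, -0.1, 0.014, 0, 0, 0, 0],
    [0, -0.1, 0.014, 0, 0, 0, 0],
  ],
)

```text
t: 17.5
tool_pos: [0.576, -0.0081, 0.1601]
ee_rot: [-0.069, 2.184, -2.183]
force: [0.4, 0.8, 0.2]
opening: 0.0
```

Request:
drive_tool(
  increments=[
    [0.09, 0, 0.02, 0, -1.571, 0, 0.03],
    [0.09, 0, 0.02, 0, -1.571, 0, 0.03],
    [0.09, 0, 0.02, 0, -1.571, 0, 0.03],
    [0.09, 0, 0.02, 0, -1.571, 0, 0.03],
    [0.09, 0, 0.02, 0, -1.571, 0, 0.03],
    [0.09, 0, 0.02, 0, -1.571, 0, 0.03],
    [0.09, 0, 0.02, 0, -1.571, 0, 0.03],
    [0.09, 0, 0.02, 0, -1.571, 0, 0.03],
    [0.09, 0, 0.02, 0, -1.571, 0, 0.03],
    [0.09, 0, 0.02, 0, -1.571, 0, 0.03],
    [0.09, 0, 0.02, 0, -1.571, 0, 0.03],
    [0.09, 0, 0.02, 0, -1.571, 0, 0.03],
  ],
)

```text
t: 18.7
tool_pos: [0.4845, -0.0338, 0.1559]
ee_rot: [-1.242, 1.159, -1.157]
force: [0.4, 0.1, -0.3]
opening: 0.0301
```

Run:
```python
from h import *
o=readout.observe();T=o['tool_pos'];M=R.from_rotvec(o['ee_rot']).as_matrix();print(T,o['force'],M.round(3))
s=optics.snapshot('wrist');save(s,'w19')
for n,z in dict(clip_knob=.08,clip_pivot=.06,band=.065,wells_face=.072).items():
    for k in optics.landmark_of(s,n)[:1]: print(n,np.round(k['point'],1),round(k['p'],2),np.round(onz(s,k['point'],z),4))
```

```text
[ 0.48451385 -0.03380572  0.15593561] [ 0.41121891  0.0818905  -0.31684294] [[ 0.07  -0.001  0.998]
 [-0.998  0.     0.07 ]
 [-0.001 -1.    -0.001]]
clip_knob [259.5 203. ] 0.57 [0.4767 0.0081 0.08  ]
clip_pivot [307.5 150.7] 0.96 [ 0.5125 -0.0228  0.06  ]
band [306.6  64.4] 0.91 [ 0.5711 -0.0189  0.065 ]
wells_face [255.1  59.4] 0.78 [0.5714 0.0142 0.072 ]
```

View pics/w19.png

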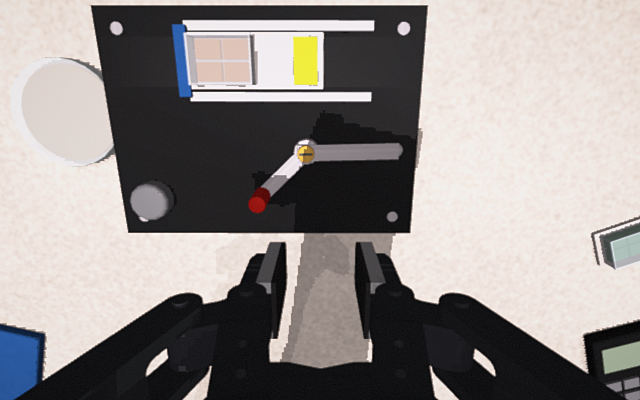

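Request:
drive_tool(
  increments=[
    [-0.0438, 0, 0.0015, 0, 0, 0, 0.03],
    [-0.0438, 0.03, 0.0015, 0, 0, 0, 0.03],
    [-0.0438, 0.07, 0.0015, 0, 0, 0, 0.03],
    [-0.0438, 0.093, 0.0015, 0, 0, 0, 0.03],
    [-0.0438, 0.093, 0.0015, 0, 0, 0, 0.03],
    [-0.0438, 0.093, 0.0015, 0, 0, 0, 0.02],
    [-0.0438, 0.093, 0.0015, 0, 0, 0, 0.02],
  ],
)

```text
t: 19.65
tool_pos: [0.4848, 0.0101, 0.0649]
ee_rot: [-1.239, 1.156, -1.159]
force: [0.7, -0.1, -0.6]
opening: 0.0198
```

Run:
```python
from h import *
o=readout.observe();print(o['tool_pos'],o['force'])
w=optics.snapshot('wrist')['img'][:,:,::-1];cv2.imwrite('pics/w20.png',np.clip(w.astype(float)*1.7,0,255).astype(np.uint8))
```

```text
[0.48475899 0.01007564 0.06491281] [ 0.66554118 -0.06351725 -0.5651212 ]
```

View pics/w20.png

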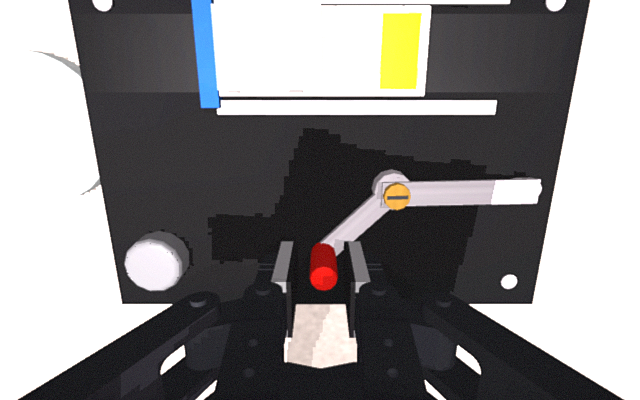

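Request:
drive_tool(
  increments=[
    [0.009, 0, -0.004, 0, 0, 0, 0.02],
    [0.018, 0, -0.009, 0, 0, 0, 0.02],
    [0.027, 0, -0.011, 0, 0, 0, 0.02],
    [0.035, 0, -0.012, 0, 0, 0, 0.02],
    [0.043, 0, -0.011, 0, 0, 0, 0.02],
    [0.05, 0, -0.009, 0, 0, 0, 0.02],
    [0.055, 0, -0.007, 0, 0, 0, 0.02],
    [0.058, 0, -0.005, 0, 0, 0, 0.02],
    [0.058, 0, -0.005, 0, 0, 0, 0.02],
  ],
)

```text
t: 20.6
tool_pos: [0.4832, -0.0484, 0.0636]
ee_rot: [-1.241, 1.157, -1.158]
force: [-0.6, 0.2, 0.4]
opening: 0.0199
```

Run:
```python
from h import *
o=readout.observe();print(o['tool_pos'],o['force'])
w=optics.snapshot('wrist')['img'][:,:,::-1];cv2.imwrite('pics/w21.png',np.clip(w.astype(float)*1.7,0,255).astype(np.uint8))
```

```text
[ 0.48318179 -0.04837344  0.06364291] [-0.60921972  0.23747432  0.35395217]
```

View pics/w21.png

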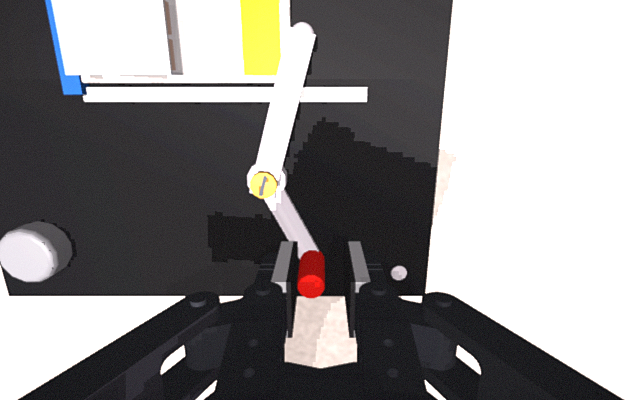

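Request:
drive_tool(
  increments=[
    [0.002, 0, 0.001, 0, 0, 0, 0.02],
    [0.004, 0, 0.002, 0, 0, 0, 0.02],
    [0.006, 0, 0.003, 0, 0, 0, 0.02],
    [0.0075, 0, 0.004, 0, 0, 0, 0.02],
    [0.0075, 0, 0.004, 0, 0, 0, 0.02],
  ],
)

```text
t: 21.15
tool_pos: [0.4838, -0.05, 0.0631]
ee_rot: [-1.244, 1.163, -1.146]
force: [-9.8, 14.6, 10.4]
opening: 0.0199
```

Run:
```python
from h import *
o=readout.observe();print(o['tool_pos'],o['force'])
w=optics.snapshot('wrist')['img'][:,:,::-1];cv2.imwrite('pics/w22.png',np.clip(w.astype(float)*1.7,0,255).astype(np.uint8))
```

```text
[ 0.4838483  -0.05000864  0.06311317] [-9.75197026 14.56148217 10.38512963]
```

View pics/w22.png

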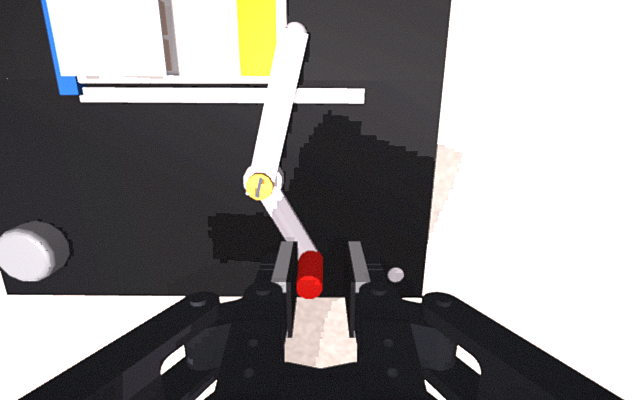

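Request:
drive_tool(
  increments=[
    [0, 0, 0, 0, 0, 0, 0.02],
    [0, 0, 0, 0, 0, 0, 0.02],
  ],
)

```text
t: 21.4
tool_pos: [0.4838, -0.05, 0.0631]
ee_rot: [-1.244, 1.163, -1.147]
force: [-8.8, 14.2, 10.5]
opening: 0.0196
```

Run:
```python
from h import *
o=readout.observe();print(o['tool_pos'],o['force'],o['wrist_torque'])
s=optics.snapshot('wrist');save(s,'w23')
a=s['img'][0:310,200:420,::-1]
cv2.imwrite('pics/w23.png',cv2.resize(a,None,fx=1.9,fy=1.9,interpolation=cv2.INTER_CUBIC))
s=optics.snapshot('scene');a=cv2.resize(s['img'][180:240,270:335],None,fx=10,fy=10,interpolation=cv2.INTER_CUBIC)[:,:,::-1]
cv2.imwrite('pics/s23.png',np.clip(a.astype(float)*1.6,0,255).astype(np.uint8))
```

```text
[ 0.48384369 -0.05001244  0.06314575] [-8.81537423 14.19155933 10.5433563 ] [ 3.2950627   2.04079878 -0.02523259]
```

View pics/w23.png

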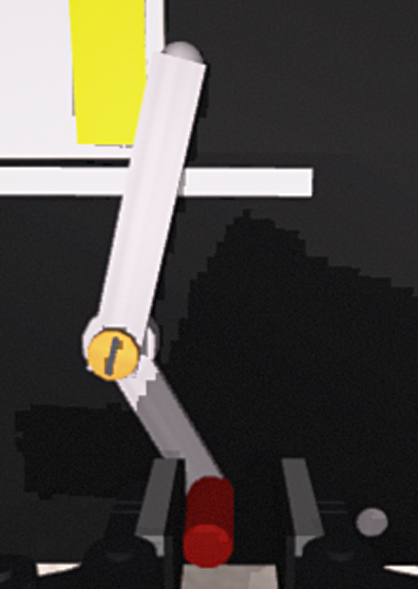

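View pics/s23.png

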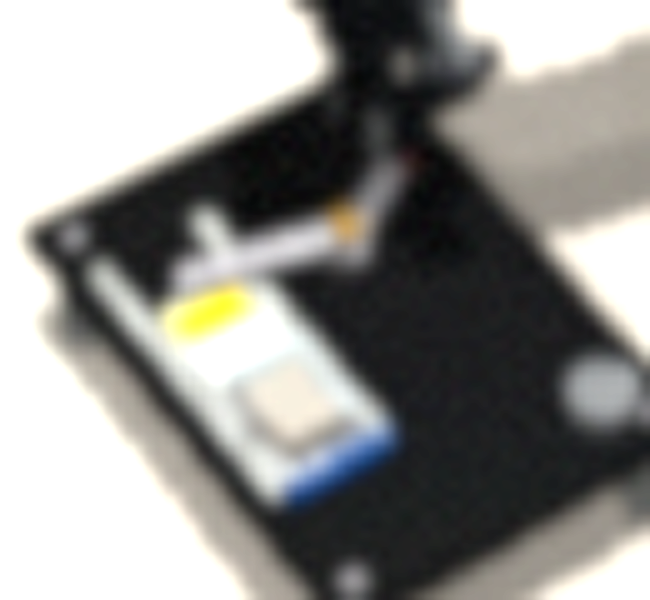

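The clip is held up at the slide's end edge (toe at 180,50 in the crop). The 10 N vertical force suggests the pad tip is rubbing low, on the tail. I'll back off, raise 5 mm and push again along the tangent.

Request:
drive_tool(
  increments=[
    [-0.008, 0, -0.005, 0, 0, 0, 0.02],
    [-0.01, 0, -0.005, 0, 0, 0, 0.02],
    [-0.01, -0.006, -0.005, 0, 0, 0, 0.02],
    [-0.01, -0.006, -0.005, 0, 0, 0, 0.02],
  ],
)

```text
t: 21.9
tool_pos: [0.4827, -0.0466, 0.0705]
ee_rot: [-1.24, 1.156, -1.16]
force: [-0.1, -0.1, -0.1]
opening: 0.0202
```

Request:
drive_tool(
  increments=[
    [0.003, 0, 0.001, 0, 0, 0, 0.02],
    [0.006, 0, 0.003, 0, 0, 0, 0.02],
    [0.008, 0, 0.004, 0, 0, 0, 0.02],
    [0.009, 0, 0.0045, 0, 0, 0, 0.02],
    [0.009, 0, 0.0045, 0, 0, 0, 0.02],
  ],
)

```text
t: 22.4
tool_pos: [0.4866, -0.0544, 0.0695]
ee_rot: [-1.241, 1.158, -1.158]
force: [-0.6, 1.6, 1.4]
opening: 0.0199
```

Run:
```python
from h import *
o=readout.observe();print(o['tool_pos'],o['force'],o['wrist_torque'])
s=optics.snapshot('wrist');save(s,'w24')
a=s['img'][0:310,200:420,::-1]
cv2.imwrite('pics/w24.png',cv2.resize(a,None,fx=1.9,fy=1.9,interpolation=cv2.INTER_CUBIC))
```

```text
[ 0.4866128  -0.05444148  0.0695055 ] [-0.6438143   1.584889    1.43854563] [ 0.47912257  0.15294322 -0.096927  ]
```

View pics/w24.png

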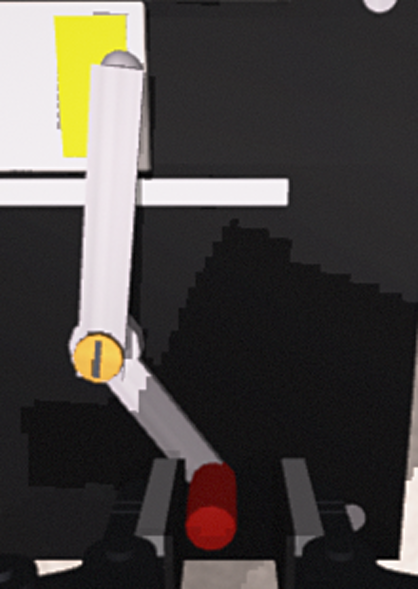

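Request:
drive_tool(
  increments=[
    [0.0015, 0, 0.001, 0, 0, 0, 0.02],
    [0.003, 0, 0.002, 0, 0, 0, 0.02],
    [0.003, 0, 0.002, 0, 0, 0, 0.02],
  ],
)

```text
t: 22.75
tool_pos: [0.4888, -0.0574, 0.0696]
ee_rot: [-1.241, 1.158, -1.158]
force: [-1.5, 2.5, 0.4]
opening: 0.0204
```

```bash
cat > toe.py <<'E'
from h import *
import sys
o=readout.observe();print(o['tool_pos'],o['force'])
s=optics.snapshot('wrist')
z=np.load('st.npz');t=z['t'];y=z['yaw'];c=np.array([[np.cos(y),-np.sin(y)],[np.sin(y),np.cos(y)]])
for n,zz in dict(clip_toe=.065,band=.065,clip_knob=.08,clip_pivot=.06,wells_face=.072).items():
    for k in optics.landmark_of(s,n)[:1]:
        w=onz(s,k['point'],zz); print(n,np.round(k['point'],1),round(k['p'],2),((w[:2]-t)@c).round(4))
a=s['img'][0:310,160:420,::-1]
cv2.imwrite('pics/%s.png'%sys.argv[1],cv2.resize(a,None,fx=1.9,fy=1.9,interpolation=cv2.INTER_CUBIC))
E
python3 toe.py w25
```

```text
[ 0.48884703 -0.0574228   0.06956929] [-1.46550802  2.46606747  0.39741518]
clip_toe [246.4  50.8] 0.78 [ 0.0449 -0.0336]
band [242.2  51.6] 0.92 [ 0.0446 -0.0318]
clip_knob [310.8 264.3] 0.74 [-0.0498 -0.0613]
clip_pivot [250.7 181.4] 0.64 [-0.0148 -0.0313]
wells_face [160.  52.] 0.65 [0.0437 0.001 ]
```

View pics/w25.png

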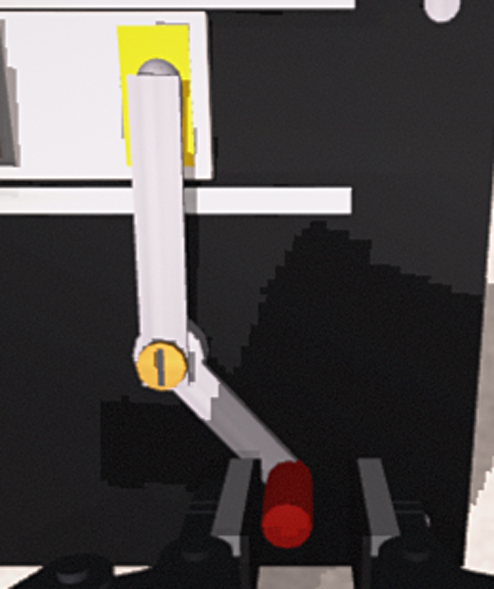

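Request:
drive_tool(
  increments=[
    [-0.002, 0, -0.001, 0, 0, 0, 0.028],
    [-0.002, 0, -0.001, 0, 0, 0, 0.028],
    [-0.002, -0.03, -0.001, 0, 0, 0, 0.028],
    [-0.002, -0.08, -0.001, 0, 0, 0, 0.03],
    [-0.002, -0.09, -0.02, 0, 0, 0, 0.03],
    [-0.002, -0.09, -0.02, 0, 0, 0, 0.03],
    [-0.002, -0.09, -0.02, 0, 0, 0, 0.03],
  ],
)

```text
t: 23.75
tool_pos: [0.4688, -0.0565, 0.1594]
ee_rot: [-1.241, 1.157, -1.158]
force: [-1.3, 0.6, -0.4]
opening: 0.0302
```

```bash
python3 toe.py w26
python3 - <<'E'
from h import *
s=optics.snapshot('scene');a=cv2.resize(s['img'][170:260,255:355],None,fx=6,fy=6,interpolation=cv2.INTER_CUBIC)[:,:,::-1]
cv2.imwrite('pics/s26.png',np.clip(a.astype(float)*1.2,0,255).astype(np.uint8))
E
```

```text
[ 0.46878425 -0.05649808  0.15940737] [-1.2828808   0.56955501 -0.4343661 ]
clip_toe [275.2  34.3] 0.81 [ 0.0444 -0.0335]
band [272.3  33.8] 0.66 [ 0.0447 -0.0316]
clip_knob [317.6 178.1] 0.85 [-0.0498 -0.0616]
clip_pivot [276.8 125.7] 0.91 [-0.0157 -0.032 ]
wells_face [220.1  29.8] 0.83 [0.046  0.0009]
```

View pics/w26.png

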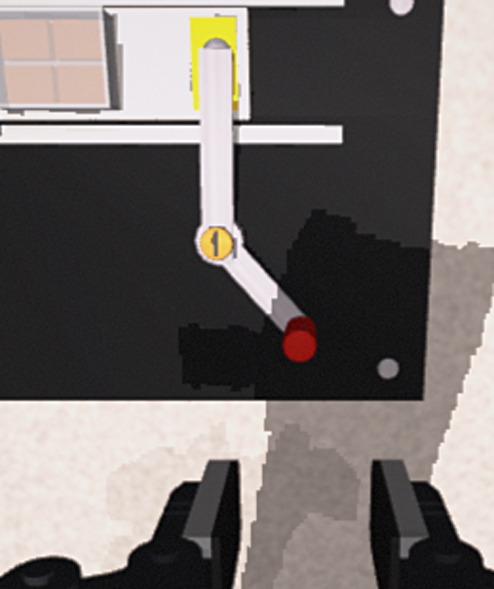

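View pics/s26.png

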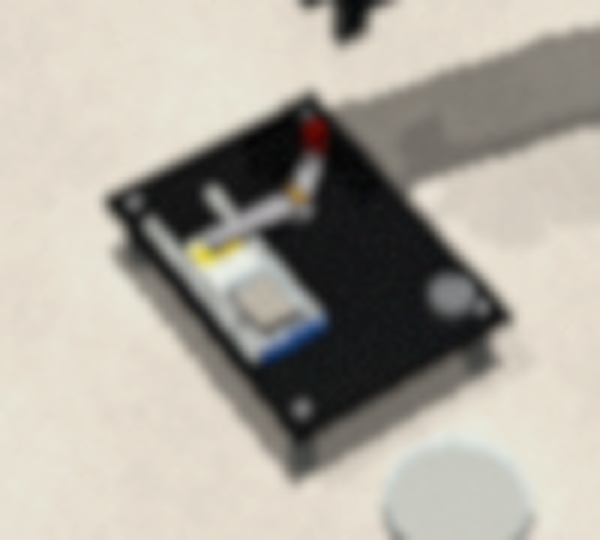

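Request:
drive_tool(
  increments=[
    [-0.04, 0, 0.02, 0, 0, 0, 0.03],
    [-0.065, 0, 0.03, 0, 0, 0, 0.03],
    [-0.065, 0, 0.03, 0, 0, 0, 0.03],
    [-0.065, 0, 0.03, 0, 0, 0, 0.03],
  ],
)

```text
t: 24.5
tool_pos: [0.494, 0.0106, 0.1592]
ee_rot: [-1.243, 1.157, -1.156]
force: [-0.7, 0.2, -0.0]
opening: 0.0298
```

Run:
```python
from h import *
s=optics.snapshot('wrist');save(s,'w27')
cv2.imwrite('pics/w27.png',cv2.resize(s['img'][0:150,180:420,::-1],None,fx=3.3,fy=3.3,interpolation=cv2.INTER_CUBIC))
```

```text
(no output)
```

View pics/w27.png

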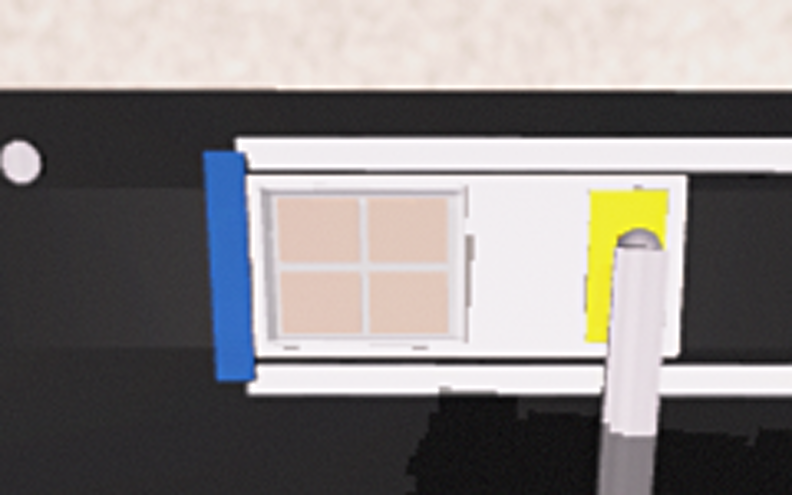

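The slide's end meets the blue stop at (250,270), and the toe (620–660) lies within the yellow band (586–668). Handing in.

Run:
```python
from h import *
print(ctrl.finish_job())
```

```text
the job is handed in; nothing more can be done
None
```

I did the job in the order asked and handed it in at about 24.5 s. I swung the clip clear to about 1.5 rad and pushed the slide to the end stop. Then I swung the clip back so its toe rests on the yellow band.

**Last checks**
- **Slide:** the last picture shows it flat in its channel with no gap at the blue stop. During the push it stalled with the force rising to 3.4 N.
- **Toe:** it lies within the band, about 2 mm from the band's centre towards stage −y.
- **Arm:** it was clear of everything at hand-in, and no bystander looked disturbed in the views I took.

**What went wrong or disagreed**
- **First swing missed:** the fingers passed over the knob. The pad tips sit roughly 10–12 mm behind the TCP, not 8 mm ahead as the text says. I measured this in the pictures and worked about 20 mm lower.
- **Swing back jammed once:** the clip stuck at the slide's end edge with about 20 N in total on the tool. I backed off, raised the tool about 6 mm, and it crossed with no sign of force; I read 1.6 N just after. The slide was still home afterwards.
- **Position readings:** image readings of known points were off by 1 to 3 mm. I relied on the stall at the stop and the final picture for the slide's home position.

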